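# Sort machined suspension links by length on the kitting board

### The job

Two machined links are still loose on the bench: sort them by length into the rows of the plywood kitting board, each in line with the link of its own length already lying there and pushed up end to end until the two touch. Both must lie on their flat back with the bearing boss up, ready for the bearing press, so turn over the one that lies boss down. Lay the links down without dropping them or letting them topple, and leave the links already in the rows and the other things on the bench where they are.

Things in the scene. Friction and masses are not known exactly. Their poses are not given: they have to be found in the camera images.
- board: Dark film-faced plywood kitting board 360 (its x) x 300 (y) x 12 mm, fixed; origin: centre of its underside. Three rows run along x at y = -95, 0, +95 mm, between aluminium strips 4 mm thick, 8 mm above the plywood (91 mm clear). A fence 22 mm above the plywood closes the far (+x) end, inner face at x = 167 mm; the near end is open.
- link_long_c (a point): Loose aluminium link, 150 mm long, 0.32 kg, starts boss up. All links: foot 22 mm long, 42 wide, 27 thick, flat end; straight web 34 wide, 20 thick, flat sides; round eye 42 across, 20 thick, with bearing boss 36 across, 7 proud. Foot pad and boss stand up on one face; the back is one flat plane. Point: half-way along, on the centre line, 10 mm above the flat back. x: foot to eye; z: back to boss face.
- link_mid_c (a point): Loose link, 130 mm long, 0.28 kg, same shape otherwise. Starts boss down (z down), level on foot pad and boss, point 17 mm above the bench, foot towards the robot. Stands by itself upright on the flat end of its foot (42 x 27 mm), point then 65 mm up. Point: half-way along, on the centre line, 10 mm above the flat back. x: foot to eye; z: back to boss face.
- row_short_c (a point): 110 mm link already lying, loose, in one of the board's rows (which one varies), boss up, round eye within 5 mm of the fence, flat foot end towards the robot, 55 mm from the point. Point: half-way along, on the centre line, 10 mm above the flat back. x: along the row, foot to eye (away from the robot); z: up.
- row_mid_c (a point): 130 mm link already lying, loose, in one of the board's rows (which one varies), boss up, round eye within 5 mm of the fence, flat foot end towards the robot, 65 mm from the point. Point: half-way along, on the centre line, 10 mm above the flat back. x: along the row, foot to eye (away from the robot); z: up.
- row_long_c (a point): 150 mm link already lying, loose, in one of the board's rows (which one varies), boss up, round eye within 5 mm of the fence, flat foot end towards the robot, 75 mm from the point. Point: half-way along, on the centre line, 10 mm above the flat back. x: along the row, foot to eye (away from the robot); z: up.
- upright: Bystander: machined aluminium wheel upright, about 200 x 75 mm, 45 mm high, lying on the bench; origin at its underside.
- bin: Bystander: open blue plastic bin with bearings, 160 x 105 mm, 70 mm high; origin at the centre of its underside.
- calliper: Bystander: steel calliper, 230 mm long, 13 mm high, lying flat; origin at the middle of its beam, on the bench.

How it is judged:
At the end, for the whole second after the job is handed in: Each loose link rests on the board, boss up and parallel to the rows (0.1 rad), on the robot's side of the row link of its own length, in line with it (12 mm) and end to end (gap at most 3 mm); row links are within 12 mm of where they lay and parallel to the rows (angle between the x axis of each of row_short_c, row_mid_c, link_mid_c, row_long_c, link_long_c and the x axis of board, either way round below 0.1 rad and distance of each of row_short_c, row_mid_c, row_long_c from where it was at the start of the episode below 0.012 m and x of link_mid_c in the frame of row_mid_c between -0.133 and -0.124 m and y of link_mid_c in the frame of row_mid_c between -0.012 and 0.012 m and z of each of link_mid_c, link_long_c in the frame of board below 0.026 m and angle between each of link_mid_c, link_long_c's own z axis and vertical below 0.1 rad and linear speed of each of link_mid, link_long below 0.01 m/s and x of link_long_c in the frame of row_long_c between -0.153 and -0.144 m and y of link_long_c in the frame of row_long_c between -0.012 and 0.012 m); the robot touches nothing.
It fails at once if a link already in its row is pushed more than 25 mm from its place (distance of any of row_short_c, row_mid_c, row_long_c from where it was at the start of the episode above 0.025 m).
It fails at once if a bystander (upright, bin or calliper) is moved more than 20 mm (distance of any of upright, bin, calliper from where it was at the start of the episode above 0.02 m).
It fails at once if a loose link is dropped (from more than about 12 mm) or falls over: it moves faster than 0.5 m/s while the fingers do not touch it ((linear speed of link_mid above 0.5 m/s and contact force between link_mid and the fingers below 0.05 N) or (linear speed of link_long above 0.5 m/s and contact force between link_long and the fingers below 0.05 N)).
It also fails if it takes over 67 s, if anything falls off the work surface, if the arm or the gripper's body presses on something with over 40 N, if the wrist force passes 120 N, or if a joint passes its speed limit or range.

### The arm

A 6-joint arm with a two-finger parallel gripper is mounted at the origin on the work surface. World frame = base frame: x ahead of the robot, y to its left, z up, the work surface at z = 0. Lengths are in m, angles in rad, forces in N, time in s.
With the tool pointing down it reaches from about 0.35 to 0.975 m from the base axis. Payload 4.9 kg.
Tool frame: the origin (TCP) lies on the mounting face of the last link; the fingertips stand 173 mm ahead of it and the grasp point (between the pads) lies 155 mm ahead of it; x points along the fingers, z is the direction in which the jaws open and shut, and the axes are right-handed (so a half turn about x gives the same grasp; the last joint's range is limited). The gripper opens to 85 mm and grips with 20 to 120 N. Pads are 22 mm wide; open, the fingers measure 114 mm over their backs; the gripper's body (76 mm by 85 mm) begins 54 mm behind the grasp point. The pads swing forward as they close: fully open they stand 13 mm farther back than shut.
Start: joints at [-1.386, 0.053, 1.613, -0, 1.476, -0.119], TCP at [0.187, -0.596, 0.405] pointing down, gripper open.
Joint ranges: [-3.01, 3.01], [-1.01, 2.22], [0.06, 2.58], [-1.02, 4.17], [0.09, 2.62], [-3.14, 3.14]. Speed limits (rad/s): [2.57, 2.57, 3.14, 3.14, 3.14, 3.14].

### API

Orientations are given as a rotation vector (axis times angle).
In Python, from station import get_obs, get_image, get_calibration, finish_job, look_for, masks_of, tip_of gives the robot as it stands.
- The arm moves only by the tool carry_out, never from a script. Its argument "increments" is a list of rows, each a list of 3 entries, a list of its own where there are three numbers: the turn, a rotation vector about the world's x, y, z in units of 0.1 rad (1.0 is 0.1 rad), then the shift along the world's x, y, z in units of 20 mm (1.0 is 20 mm), then the opening, from 0 (shut) to 1 (fully open). A call has 1 to 8 rows; each row shifts and turns the pose as measured when the row begins; what a row does not reach is not made up. A row lasts 1/10 s, in which the tool goes at most 50 mm and 8.59 degrees, less where a joint would pass 70% of its speed; a pose out of reach is approached as far as the arm can. A call with a number of a shift or a turn outside -1 to 1 is refused whole. A call with a gripper value outside its range is refused whole. The fingers move at their own pace and stop on an object; "squeeze" is the grip in N (left out, the last holds). Time passes only in rows, so rows that do not move let the fingers close. It gives the time, the measured TCP pose, the force and the opening at its end, in the units of the state.
- get_obs(): the state, without advancing time (a new reading comes with each control period).
- get_image(name): name is "scene" or "top"; returns (picture, depth): 400x640x3 uint8, blue, green, red; 400x640 float32, m along the optical axis (not along the pixel's ray), 0 where there is no reading.
- get_calibration(name): a dict with "fx", "fy", "cx", "cy" (pixels), "k1" (the pictures are not rectified: a ray, as slopes to the right and down, at radius r is drawn at 1 + k1 r^2 times it, then the intrinsics apply), "position" and "orientation" of the camera in the world. Camera axes: x right, y down, z forward; pixel columns grow to the right and rows downward; lengths in m; the calibration is good to about 2 mm. A picture is of the moment at which its call begins. get_calibration takes no time and is no camera call.
- finish_job(): hands the job in, once; it reports no verdict.
Trained networks look in the newest picture that a camera, given by its name, has taken for a name from the list of things; names that differ only in an ending like _2 or _b are one class to them, and where a whole thing is asked for, a point or a joint stands for the part that bears it (a point fixed in the world has none). Each returns a list of dicts, best first, with "p" (0 to 1); they miss things now and then, are a little off and sometimes report something else, mostly with a low value. They report only what shows in the picture. A call takes as long as a camera call.
- look_for(camera, query): "centre" ([column, row] in pixels, amid what is visible of it).
- masks_of(camera, query): "region" (400x640 bool, what is visible of it) and "centre" ([column, row] in pixels, amid what is visible of it).
- tip_of(camera, query): "centre" ([column, row] in pixels: a listed point, or the origin of a listed thing).
The state is a dict: "t": time; "q": joint angles; "dq": joint speeds; "effort": joint torques, N m; "tool_pos": TCP position; "tool_rot": TCP orientation; "contact_force": force on the tool from outside, world axes, zero at the start; "wrist_torque": the same for the moment, N m; "opening": finger opening in m.
Only numpy, scipy, OpenCV 4.12 (cv2) and the standard library are available. Lean on these libraries where they do the work, as an engineer would, in place of code of your own. Each camera call takes 0.05 s, during which the arm holds its last target.

## Working session

There is one attempt and no reset: what is moved stays moved. The work goes in short steps, Python scripts to look and compute and a tool call to move; the robot and the scene stay as the last step left them, time stands still between calls to the robot, and variables do not carry over. Pictures are saved under pics/ and viewed, and the job is handed in when it is done.

Besides the shell and the picture viewer there is one more tool, called after "Emit:" as name(argument=value, ...) on one line, values as JSON. carry_out: Moves the arm, as the interface text tells. Shifts and turns lie within -1 to 1; 1 stands for 20 mm of shift or 0.1 rad of turn. Its arguments: {"type":"object","properties":{"increments":{"type":"array","items":{"type":"array"}},"squeeze":{"type":"number"}},"required":["increments"]}

```bash
ls; mkdir -p pics; cat > h.py <<'E'
import numpy as np, cv2
from scipy.spatial.transform import Rotation as R
from station import *
def cal(n):
    c=get_calibration(n); o=np.array(c["orientation"])
    Rm=o if o.shape==(3,3) else (R.from_rotvec(o) if o.size==3 else R.from_quat(o)).as_matrix()
    return c,Rm,np.array(c["position"])
def rays(n,uv):
    c,Rm,p=cal(n); uv=np.asarray(uv,float).reshape(-1,2)
    K=np.array([[c["fx"],0,c["cx"]],[0,c["fy"],c["cy"]],[0,0,1]])
    s=cv2.undistortPoints(uv.reshape(-1,1,2),K,np.array([c["k1"],0,0,0.])).reshape(-1,2)
    return s,Rm,p
def world(n,uv,d):
    s,Rm,p=rays(n,uv); d=np.asarray(d).reshape(-1,1)
    return (np.c_[s,np.ones(len(s))]*d)@Rm.T+p
def atz(n,uv,z):
    s,Rm,p=rays(n,uv); v=np.c_[s,np.ones(len(s))]@Rm.T
    return p+v*((z-p[2])/v[:,2:3])
E
python3 - <<'E'
from h import *
print(get_obs())
for n in("scene","top"):
    im,d=get_image(n); print(get_calibration(n)); cv2.imwrite(f"pics/{n}0.png",im); np.savez(f"{n}0.npz",im=im,d=d)
E
```

```text
pics
{'t': 0.0, 'q': array([-1.38599506e+00,  5.33371501e-02,  1.61428182e+00,  2.55917842e-05,
        1.47598749e+00, -1.19019101e-01]), 'dq': array([-0.00119722, -0.0003679 ,  0.00089478, -0.00091501, -0.00014838,
        0.00035431]), 'effort': array([-8.02656723e-05, -3.93676364e+01, -3.70176995e+01, -1.60626013e-05,
        6.99044263e-03, -1.18044727e-05]), 'tool_pos': array([ 0.18692203, -0.5961135 ,  0.40348215]), 'tool_rot': array([ 0.98390537,  1.33923746, -0.98158948]), 'contact_force': array([ 0.40592787, -0.72255534,  0.08861553]), 'wrist_torque': array([0.01023386, 0.00746732, 0.02414188]), 'opening': 0.08516721815210157}
{'fx': 421.318099089111, 'fy': 421.318099089111, 'cx': 322.91798630766874, 'cy': 205.00965814590234, 'k1': -0.024863621363974815, 'position': array([1.09198129, 0.29268307, 1.06978205]), 'orientation': array([-1.24390241, -2.52698813,  0.6968125 ])}
{'fx': 435.3603002287789, 'fy': 435.3603002287789, 'cx': 316.73884089183844, 'cy': 203.67510346799037, 'k1': 0.0012799689566840304, 'position': array([ 0.29521654, -0.09927572,  1.40667489]), 'orientation': array([-2.09030463,  2.09778528, -0.25232485])}
```

View pics/scene0.png

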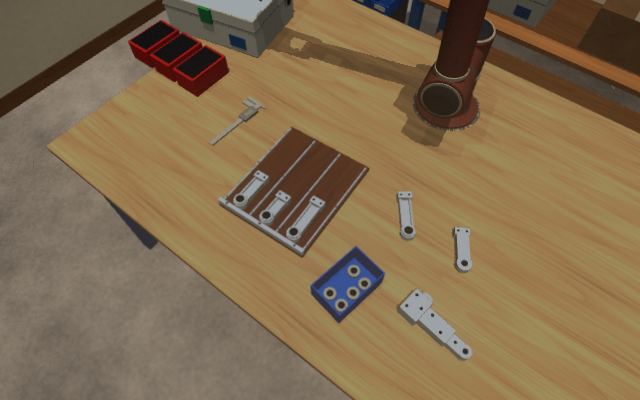

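View pics/top0.png

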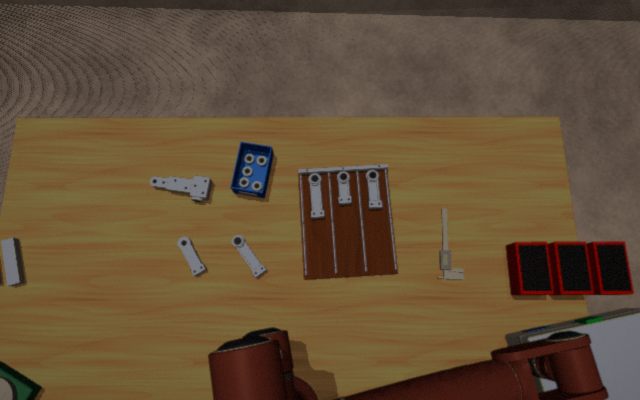

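```bash
python3 - <<'E'
from h import *
Z={"board":0.012,"link_long_c":.01,"link_mid_c":.017,"row_short_c":.022,"row_mid_c":.022,"row_long_c":.022,"upright":0,"bin":0,"calliper":0}
im,d=get_image("top")
for n in Z:
    for r in tip_of("top",n)[:4]:
        print("tip",n,np.round(r["centre"],1),round(r["p"],2),atz("top",r["centre"],Z[n])[0].round(4))
    for i,r in enumerate(masks_of("top",n)[:3]):
        m=r["region"]; v,u=np.nonzero(m&(d>0)); w=world("top",np.c_[u,v],d[v,u]); 
        rect=cv2.minAreaRect(w[:,:2].astype(np.float32)*1000)
        print("  mask",n,round(r["p"],2),m.sum(),w.mean(0).round(3),np.percentile(w[:,2],[5,50,95]).round(3),np.round(rect[0],1),np.round(rect[1],1),round(rect[2],1))
        np.savez(f"m_{n}_{i}.npz",m=m)
E
```

```text
tip board [347.4 221.6] 0.78 [ 0.5757 -0.1997  0.012 ]
  mask board 0.59 638 [ 0.471 -0.52   0.008] [0.    0.008 0.016] [ 505.9 -534.4] [ 77.4 229.3] 86.6
  mask board 0.58 8966 [ 0.563 -0.196  0.013] [0.007 0.012 0.026] [ 586.2 -195.6] [377.  306.8] 3.2
tip link_long_c [248.4 254. ] 0.96 [0.4712 0.1202 0.01  ]
  mask link_long_c 0.78 563 [0.467 0.121 0.018] [0.004 0.019 0.029] [470.8 124.2] [155.4  44.3] 37.8
tip link_mid_c [192.5 256. ] 0.72 [0.4646 0.2974 0.017 ]
  mask link_mid_c 0.64 548 [0.464 0.3   0.024] [0.003 0.026 0.032] [468.3 306.7] [133.3  49.7] 30.9
tip row_short_c [343.3 185. ] 0.7 [ 0.6972 -0.1879  0.022 ]
  mask row_short_c 0.68 374 [ 0.684 -0.187  0.032] [0.021 0.034 0.042] [ 688.2 -187.5] [111.7  40. ] 1.7
  mask row_short_c 0.41 497 [0.466 0.3   0.026] [0.015 0.026 0.032] [467.  304.6] [128.3  45.1] 31.1
tip row_mid_c [371.9 188.8] 0.81 [ 0.6838 -0.2821  0.022 ]
tip row_mid_c [445.5 243.8] 0.31 [ 0.5001 -0.5116  0.022 ]
  mask row_mid_c 0.69 443 [ 0.679 -0.284  0.031] [0.02  0.032 0.042] [ 681.7 -284.1] [127.1  42. ] 2.8
tip row_long_c [314.9 195.5] 0.87 [ 0.6616 -0.0939  0.022 ]
  mask row_long_c 0.64 505 [ 0.658 -0.096  0.031] [0.02  0.031 0.042] [663.7 -95.3] [154.2  41.3] 4.1
tip upright [180.7 186.8] 0.64 [0.6993 0.3568 0.    ]
tip upright [371.6 189.2] 0.64 [ 0.6886 -0.284   0.    ]
  mask upright 0.69 1000 [0.691 0.329 0.037] [0.016 0.039 0.048] [700.4 350.9] [195.4  91.9] 81.5
tip bin [256.2 174.9] 0.83 [0.7402 0.1045 0.    ]
  mask bin 0.67 1852 [0.753 0.117 0.023] [-0.001  0.014  0.069] [747.6 122.8] [125.8 165.4] 80.1
tip calliper [444.8 243.4] 0.86 [ 0.5047 -0.5159  0.    ]
  mask calliper 0.79 666 [ 0.47  -0.52   0.007] [-0.     0.007  0.016] [ 500.3 -513.4] [235.   68.6] 11.0
```

The pictures show the long link (about 248,254 in top) and the mid link boss down (192,256), both feet toward the robot. The rows hold long, short and mid links at columns 315, 343 and 372. Next I'll refine poses and yaws with both cameras.

```bash
cat > meas.py <<'E'
from h import *
def pts(cam,name,d,near=None):
    out=None
    for r in masks_of(cam,name)[:4]:
        m=cv2.erode(r["region"].astype(np.uint8),np.ones((1,1)))>0
        v,u=np.nonzero(m&(d>0)); w=world(cam,np.c_[u,v],d[v,u])
        c=np.median(w,0)
        if near is None or np.hypot(*(c[:2]-near))<.05: return w,r["p"]
    return None,0
def pose(cam,name,d,near=None,zlo=0.008):
    w,p=pts(cam,name,d,near)
    if w is None: print(cam,name,"none");return
    w=w[w[:,2]>zlo]; xy=w[:,:2]
    c=xy.mean(0); _,_,V=np.linalg.svd(xy-c); a=V[0]*np.sign(V[0][0])
    s=(xy-c)@a; t=(xy-c)@np.array([-a[1],a[0]])
    lo,hi=np.percentile(s,[.5,99.5]); tl,th=np.percentile(t,[1,99])
    mid=c+a*(lo+hi)/2+np.array([-a[1],a[0]])*(tl+th)/2
    print(cam,name,"p%.2f"%p,len(xy),"mid",mid.round(4),"len %.3f wid %.3f"%(hi-lo,th-tl),"yaw %.3f"%np.arctan2(a[1],a[0]),"z",np.percentile(w[:,2],[5,50,95]).round(3))
E
python3 - <<'E'
from meas import *
N={"link_long_c":(.471,.122),"link_mid_c":(.465,.30),"row_short_c":(.69,-.188),"row_mid_c":(.68,-.284),"row_long_c":(.662,-.095)}
Z={"link_long_c":.01,"link_mid_c":.017,"row_short_c":.022,"row_mid_c":.022,"row_long_c":.022,"board":.012}
for cam in("top","scene"):
    im,d=get_image(cam)
    for n in N: pose(cam,n,d,np.array(N[n]),.008 if n[0]=="l" else .022)
    if cam=="scene":
        for n in Z:
            for r in tip_of(cam,n)[:3]: print("tip",n,np.round(r["centre"]),round(r["p"],2),atz(cam,r["centre"],Z[n])[0].round(4))
im,d=get_image("top")
c=cv2.resize(im[140:300,160:420],None,fx=3,fy=3,interpolation=cv2.INTER_CUBIC); cv2.imwrite("pics/top1.png",c)
im,d=get_image("scene")
c=cv2.resize(im[110:310,200:500],None,fx=2.6,fy=2.6,interpolation=cv2.INTER_CUBIC); cv2.imwrite("pics/sc1.png",c)
E
```

```text
top link_long_c p0.88 521 mid [0.4682 0.1214] len 0.146 wid 0.038 yaw 0.641 z [0.01 0.02 0.03]
top link_mid_c p0.90 495 mid [0.4674 0.3019] len 0.125 wid 0.039 yaw 0.536 z [0.018 0.027 0.032]
top row_short_c p0.83 351 mid [ 0.6863 -0.1864] len 0.106 wid 0.039 yaw 0.047 z [0.023 0.034 0.042]
top row_mid_c p0.90 407 mid [ 0.6816 -0.2835] len 0.126 wid 0.040 yaw 0.073 z [0.023 0.033 0.042]
top row_long_c p0.96 449 mid [ 0.6614 -0.0954] len 0.148 wid 0.039 yaw 0.077 z [0.023 0.032 0.042]
scene link_long_c p0.73 627 mid [0.4704 0.119 ] len 0.146 wid 0.040 yaw 0.629 z [0.011 0.02  0.03 ]
scene link_mid_c p0.73 672 mid [0.4685 0.3011] len 0.129 wid 0.040 yaw 0.547 z [0.014 0.027 0.031]
scene row_short_c p0.78 467 mid [ 0.6896 -0.1873] len 0.105 wid 0.040 yaw 0.071 z [0.023 0.033 0.041]
scene row_mid_c p0.75 492 mid [ 0.6851 -0.2841] len 0.126 wid 0.040 yaw 0.093 z [0.023 0.032 0.041]
scene row_long_c p0.57 631 mid [ 0.6637 -0.0961] len 0.145 wid 0.039 yaw 0.080 z [0.023 0.031 0.041]
tip link_long_c [408. 215.] 0.87 [0.4625 0.1239 0.01  ]
tip link_mid_c [463. 249.] 0.81 [0.4653 0.3021 0.017 ]
tip row_short_c [274. 206.] 0.56 [ 0.6803 -0.1979  0.022 ]
tip row_mid_c [250. 191.] 0.98 [ 0.6842 -0.2881  0.022 ]
tip row_long_c [306. 220.] 0.85 [ 0.6595 -0.093   0.022 ]
tip board [295. 187.] 0.96 [ 0.5871 -0.1963  0.012 ]
```

View pics/top1.png

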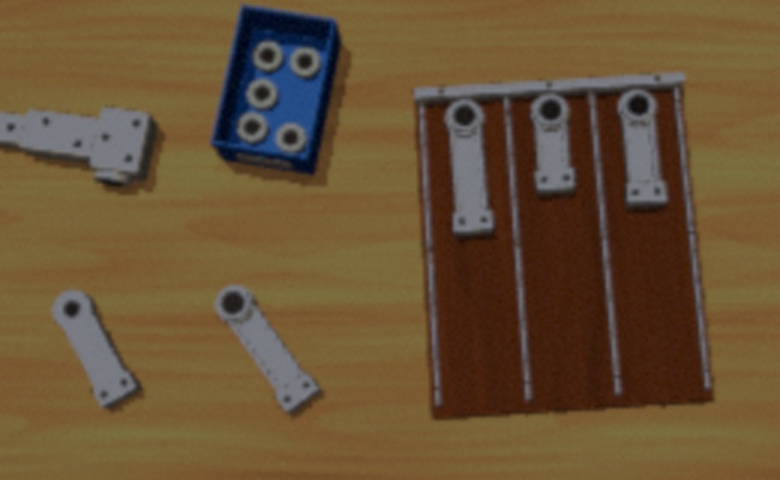

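View pics/sc1.png

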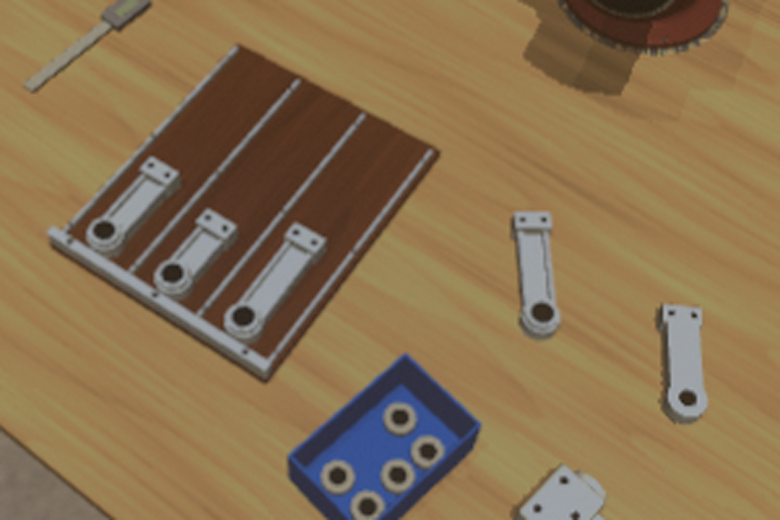

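```bash
python3 - <<'E'
from h import *
L=np.array([[425,110],[438,403],[508,100],[527,400],[594,100],[617,395],[682,90],[708,388],[415,93],[684,78]])/3+[160,140]
w=atz("top",L,.020)
for i in range(0,10,2):
    dv=w[i]-w[i+1]; print(w[i].round(4),w[i+1].round(4),"yaw",np.arctan2(dv[1],dv[0]).round(4))
S=np.array([[66,225],[236,48],[135,268],[297,84],[205,310],[362,117],[278,345],[433,155]])/2.6+[200,110]
w=atz("scene",S,.020)
for i in range(0,8,2):
    dv=w[i]-w[i+1]; print("sc",w[i].round(4),w[i+1].round(4),"yaw",np.arctan2(dv[1],dv[0]).round(4))
o=get_obs(); M=R.from_rotvec(o["tool_rot"]).as_matrix(); print(M.round(3)); z=M[:,2]; print(np.arctan2(z[1],z[0]))
E
```

```text
[ 0.7271 -0.05    0.02  ] [ 0.4051 -0.0652  0.02  ] yaw 0.0471
[ 0.7384 -0.1422  0.02  ] [ 0.4079 -0.1588  0.02  ] yaw 0.05
[ 0.7381 -0.2378  0.02  ] [ 0.4128 -0.2536  0.02  ] yaw 0.0483
[ 0.7494 -0.3362  0.02  ] [ 0.4197 -0.3497  0.02  ] yaw 0.0411
[ 0.747  -0.0388  0.02  ] [ 0.7634 -0.339   0.02  ] yaw 1.6256
sc [ 0.7422 -0.332   0.02  ] [ 0.4231 -0.3476  0.02  ] yaw 0.0488
sc [ 0.736  -0.2322  0.02  ] [ 0.4218 -0.2513  0.02  ] yaw 0.0607
sc [ 0.7285 -0.1369  0.02  ] [ 0.414 -0.158  0.02 ] yaw 0.0668
sc [ 0.713  -0.0484  0.02  ] [ 0.4081 -0.0584  0.02  ] yaw 0.0331
[[-0.     0.954  0.299]
 [-0.     0.299 -0.954]
 [-1.    -0.     0.   ]]
-1.266978849618037
```

Emit:
carry_out(increments=[[[0,0,0.4],[1,1,0],1],[[0,0,0.4],[1,1,0],1],[[0,0,0.4],[1,1,0],1],[[0,0,0.4],[1,1,0],1],[[0,0,0.4],[1,1,0],1],[[0,0,0.4],[1,1,0],1],[[0,0,0.4],[1,1,0],1],[[0,0,0.4],[1,1,0],1]])

```text
t: 2.85
tool_pos: [0.3493, -0.4323, 0.405]
tool_rot: [0.733, 1.442, -0.735]
contact_force: [0.0, 0.0, 0.8]
opening: 0.0854
```

Emit:
carry_out(increments=[[[0,0,0],[0.75,1,0],1],[[0,0,0],[0.75,1,0],1],[[0,0,0],[0.75,1,0],1],[[0,0,0],[0.75,1,0],1],[[0,0,0],[0.75,1,0],1],[[0,0,0],[0.75,1,0],1],[[0,0,0],[0.75,1,0],1],[[0,0,0],[0.75,1,0],1]])

```text
t: 3.65
tool_pos: [0.4741, -0.2646, 0.4061]
tool_rot: [0.731, 1.44, -0.734]
contact_force: [-0.3, -0.7, -0.2]
opening: 0.0849
```

Emit:
carry_out(increments=[[[0,0,0],[0,1,0],1],[[0,0,0],[0,1,0],1],[[0,0,0],[0,1,0],1],[[0,0,0],[0,1,0],1],[[0,0,0],[0,1,-0.5],1],[[0,0,0],[0,1,-0.5],1],[[0,0,0],[0,1,-0.5],1],[[0,0,0],[0,1,-0.5],1]])

```text
t: 4.45
tool_pos: [0.4756, -0.0977, 0.3682]
tool_rot: [0.73, 1.433, -0.732]
contact_force: [-0.5, -0.5, 0.3]
opening: 0.0855
```

Emit:
carry_out(increments=[[[0,0,0],[0,1,-0.5],1],[[0,0,0],[0,1,-0.5],1],[[0,0,0],[0,1,-0.5],1],[[0,0,0],[0,1,-0.5],1],[[0,0,0],[0,1,-0.5],1],[[0,0,0],[0,1,-0.5],1],[[0,0,0],[0,1,-0.5],1],[[0,0,0],[0,1,-0.5],1]])

```text
t: 5.25
tool_pos: [0.4748, 0.0691, 0.2866]
tool_rot: [0.73, 1.428, -0.73]
contact_force: [-0.2, 0.5, -0.5]
opening: 0.0855
```

```bash
cat > st.py <<'E'
from h import *
o=get_obs(); M=R.from_rotvec(o["tool_rot"]).as_matrix(); p=o["tool_pos"]
g=p+.155*M[:,0]
print("t",o["t"],"p",p.round(4),"q",o["q"].round(3),"grasp",g.round(4),"x",M[:,0].round(3),"jaw",M[:,2].round(3),"jawyaw %.3f"%np.arctan2(M[1,2],M[0,2]),"F",o["contact_force"].round(1),"T",o["wrist_torque"].round(2),"op",round(o["opening"],4))
E
python3 st.py
```

```text
t 5.25 p [0.4748 0.0691 0.2866] q [-0.009 -0.203  2.058 -0.007  1.273  0.931] grasp [0.4769 0.0681 0.1317] x [ 0.014 -0.007 -1.   ] jaw [ 0.591 -0.807  0.014] jawyaw -0.938 F [-0.2  0.5 -0.5] T [ 0.02  0.03 -0.04] op 0.0855
```

Emit:
carry_out(increments=[[[0.07,0.14,0],[-0.1,0.8,-0.5],1],[[0,0,0],[-0.1,0.8,-0.8],1],[[0,0,0],[-0.1,0.7,-0.8],1],[[0,0,0],[0,0.2,-0.9],1],[[0,0,0],[0,0,-0.9],1],[[0,0,0],[0,0,-0.8],1],[[0,0,0],[0,0,-0.5],1],[[0,0,0],[0,0,0],1]])

```text
t: 6.05
tool_pos: [0.4679, 0.1242, 0.1794]
tool_rot: [0.729, 1.445, -0.727]
contact_force: [0.1, 0.5, 0.4]
opening: 0.0852
```

```bash
python3 st.py; python3 - <<'E'
from h import *
im,d=get_image("scene"); cv2.imwrite("pics/s2.png",cv2.resize(im[120:320,300:520],None,fx=3,fy=3))
E
```

```text
t 6.05 p [0.4679 0.1242 0.1794] q [ 1.050e-01 -2.200e-02  2.097e+00  1.000e-03  1.064e+00  1.038e+00] grasp [0.4681 0.1243 0.0244] x [ 0.001  0.001 -1.   ] jaw [ 0.595 -0.804 -0.   ] jawyaw -0.933 F [0.1 0.5 0.4] T [ 0.01  0.02 -0.01] op 0.0852
```

View pics/s2.png

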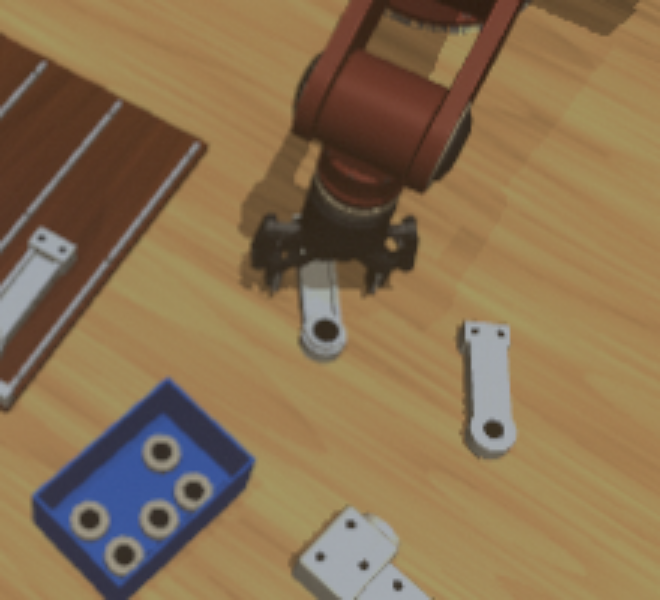

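The long link lies between the fingers. I'll lower the last few millimetres and close.

Emit:
carry_out(increments=[[[0,0,0],[0.05,-0.2,-0.3],1],[[0,0,0],[0,0,0],0],[[0,0,0],[0,0,0],0],[[0,0,0],[0,0,0],0],[[0,0,0],[0,0,0],0],[[0,0,0],[0,0,0],0]], squeeze=60)

```text
t: 6.7
tool_pos: [0.4712, 0.1198, 0.1774]
tool_rot: [0.733, 1.439, -0.723]
contact_force: [-0.2, 0.1, -4.3]
opening: 0.0324
```

```bash
python3 st.py
```

```text
t 6.7 p [0.4712 0.1198 0.1774] q [ 9.500e-02 -1.500e-02  2.095e+00  2.000e-03  1.053e+00  1.029e+00] grasp [0.4725 0.1202 0.0224] x [ 0.008  0.002 -1.   ] jaw [ 0.594 -0.804  0.003] jawyaw -0.934 F [-0.2  0.1 -4.3] T [-0.01  0.01  0.03] op 0.0324
```

Emit:
carry_out(increments=[[[0,0,0],[0,0,0.8],0],[[0,0,0],[0,0,1],0],[[0,0,-0.5],[0,-0.5,1],0],[[0,0,-0.6],[0,-1,0.3],0],[[0,0,-0.6],[0.1,-1,0],0],[[0,0,-0.6],[0.1,-1,0],0],[[0,0,-0.6],[0.1,-1,0],0],[[0,0,-0.6],[0.1,-1,0],0]])

```text
t: 7.5
tool_pos: [0.4734, 0.0078, 0.234]
tool_rot: [1.0, 1.333, -1.004]
contact_force: [-0.0, 1.0, -5.1]
opening: 0.0325
```

Emit:
carry_out(increments=[[[0,0,-0.6],[0.1,-1,0],0],[[0,0,-0.6],[0.1,-1,0],0],[[0,0,-0.6],[0.1,-1,0],0],[[0,0,-0.5],[0.1,-1,0],0],[[0,0,0],[0,-1,0],0],[[0,0,0],[0,-0.8,0],0],[[0,0,0],[0,0,0],0]])

```text
t: 8.2
tool_pos: [0.4769, -0.1139, 0.2266]
tool_rot: [1.178, 1.241, -1.193]
contact_force: [-0.5, 0.4, -3.6]
opening: 0.0324
```

```bash
python3 st.py; python3 - <<'E'
from meas import *
for c in ("scene","top"):
    im,d=get_image(c)
    pose(c,"link_long_c",d,None,.03)
    y=(120,200) if c=="scene" else (140,270)
    cv2.imwrite(f"pics/{c}3.png",cv2.resize(im[y[0]:y[0]+200,y[1]:y[1]+220],None,fx=3,fy=3))
E
```

```text
t 8.2 p [ 0.4769 -0.1139  0.2266] q [-0.386 -0.082  2.062 -0.003  1.178  1.151] grasp [ 0.4744 -0.1133  0.0716] x [-0.016  0.004 -1.   ] jaw [ 0.035 -0.999 -0.004] jawyaw -1.535 F [-0.5  0.4 -3.6] T [ 0.04 -0.05 -0.04] op 0.0324
scene link_long_c p0.61 372 mid [ 0.4765 -0.1136] len 0.147 wid 0.038 yaw 0.037 z [0.055 0.067 0.078]
top link_long_c p0.60 125 mid [ 0.4213 -0.1114] len 0.066 wid 0.031 yaw -0.044 z [0.058 0.064 0.203]
```

View pics/scene3.png

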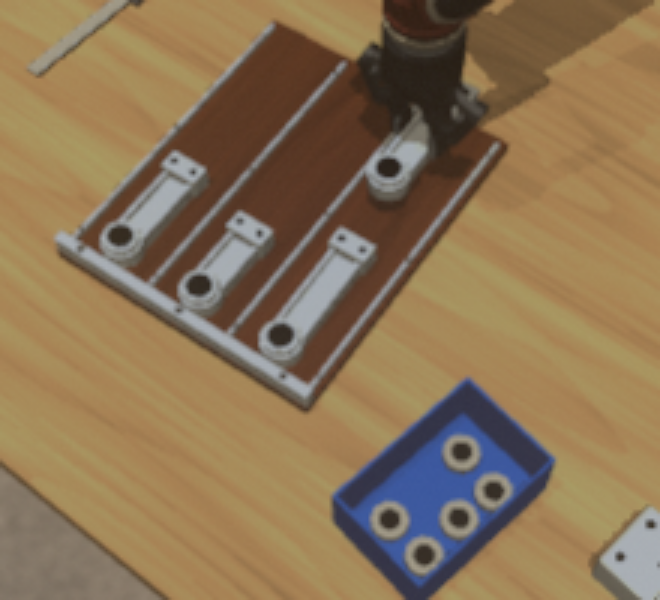

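View pics/top3.png

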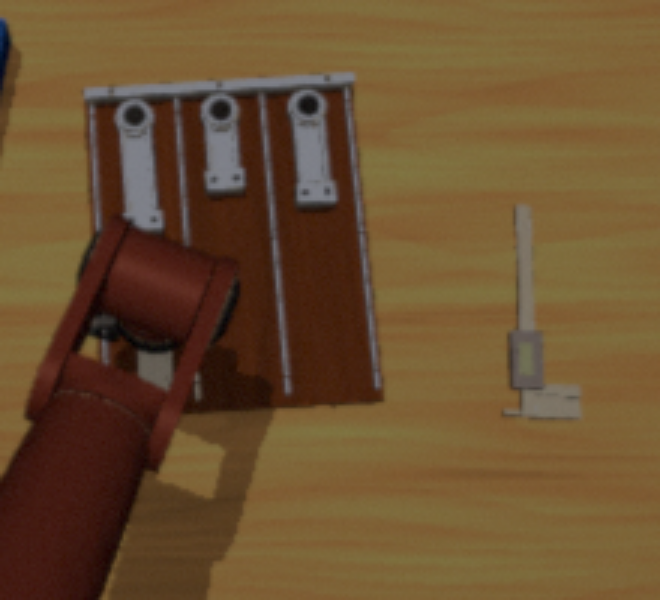

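Emit:
carry_out(increments=[[[-0.04,-0.24,0.19],[0.1,0.3,-0.2],0],[[0,0,0],[0,0,-0.6],0],[[0,0,0],[0,0,-0.6],0],[[0,0,0],[0,0,-0.25],0],[[0,0,0],[0,0,0],0]])

```text
t: 8.9
tool_pos: [0.4784, -0.1032, 0.1904]
tool_rot: [1.168, 1.234, -1.159]
contact_force: [-0.0, 0.6, -4.2]
opening: 0.0324
```

```bash
python3 st.py
```

```text
t 8.9 p [ 0.4784 -0.1032  0.1904] q [-0.365 -0.03   2.083  0.004  1.084  1.142] grasp [ 0.4793 -0.103   0.0354] x [ 0.006  0.001 -1.   ] jaw [ 0.061 -0.998 -0.001] jawyaw -1.510 F [-0.   0.6 -4.2] T [-0.02  0.04  0.04] op 0.0324
```

Emit:
carry_out(increments=[[[0,0,0],[0.4,-0.15,0],0],[[0,0,0],[0.4,0.02,0],0],[[0,0,0],[0.4,0.02,0],0],[[0,0,0],[0.2,0.01,0],0],[[0,0,0],[0,0,0],0]])

```text
t: 9.4
tool_pos: [0.5101, -0.106, 0.1913]
tool_rot: [1.169, 1.232, -1.159]
contact_force: [-0.7, 0.5, -3.6]
opening: 0.0328
```

```bash
python3 st.py
```

```text
t 9.4 p [ 0.5101 -0.106   0.1913] q [-0.349  0.043  2.008  0.004  1.084  1.16 ] grasp [ 0.5113 -0.1059  0.0363] x [ 0.008  0.001 -1.   ] jaw [ 0.06  -0.998 -0.   ] jawyaw -1.510 F [-0.7  0.5 -3.6] T [ 0.01 -0.02  0.07] op 0.0328
```

Emit:
carry_out(increments=[[[0,0,0],[0.08,0,-0.06],0],[[0,0,0],[0.08,0,0],0],[[0,0,0],[0,0,0],0]])

```text
t: 9.7
tool_pos: [0.5134, -0.106, 0.19]
tool_rot: [1.168, 1.233, -1.159]
contact_force: [-0.5, -1.2, -3.2]
opening: 0.0327
```

Emit:
carry_out(increments=[[[0,0,0],[0.12,0,0],0],[[0,0,0],[0,0,0],0]])

```text
t: 9.9
tool_pos: [0.5154, -0.1059, 0.1897]
tool_rot: [1.167, 1.235, -1.16]
contact_force: [0.4, -0.2, -4.2]
opening: 0.0325
```

```bash
python3 st.py
```

```text
t 9.9 p [ 0.5154 -0.1059  0.1897] q [-0.345  0.058  1.996  0.003  1.084  1.164] grasp [ 0.5161 -0.1057  0.0347] x [ 0.005  0.001 -1.   ] jaw [ 0.061 -0.998 -0.001] jawyaw -1.510 F [ 0.4 -0.2 -4.2] T [-0.    0.    0.02] op 0.0325
```

```bash
python3 - <<'E'
from meas import *
im,d=get_image("scene")
pose("scene","link_long_c",d,np.array([.51,-.1]),.018); pose("scene","row_long_c",d,np.array([.662,-.095]),.022)
cv2.imwrite("pics/s4.png",cv2.resize(im[150:270,240:400],None,fx=5,fy=5,interpolation=cv2.INTER_CUBIC))
E
```

```text
scene link_long_c p0.68 284 mid [ 0.5184 -0.1059] len 0.141 wid 0.038 yaw 0.105 z [0.023 0.032 0.041]
scene row_long_c p0.95 628 mid [ 0.6638 -0.096 ] len 0.150 wid 0.039 yaw 0.085 z [0.023 0.032 0.041]
```

View pics/s4.png

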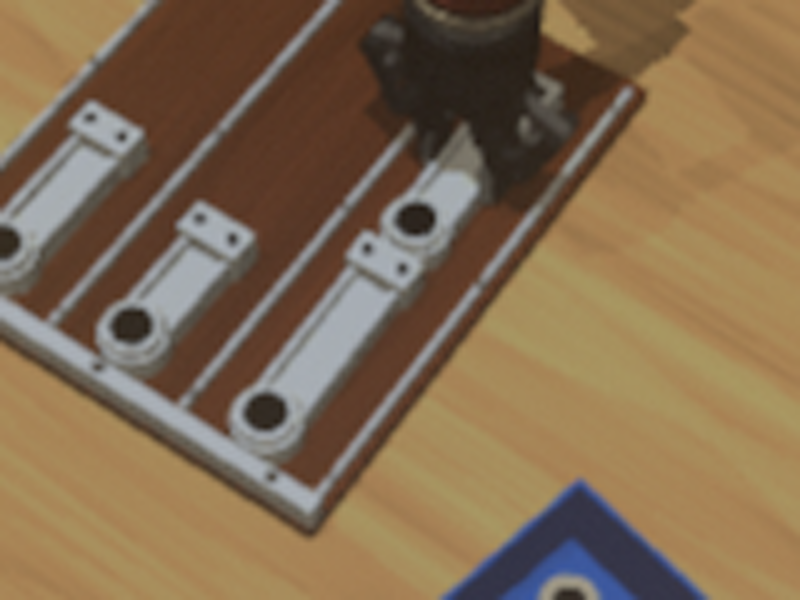

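Emit:
carry_out(increments=[[[0,0,0],[0.1,0,0],0],[[0,0,0],[0,0,0],0]])

```text
t: 10.25
tool_pos: [0.5171, -0.1059, 0.1896]
tool_rot: [1.167, 1.235, -1.161]
contact_force: [0.3, -0.4, -3.8]
opening: 0.0326
```

Emit:
carry_out(increments=[[[0,0,0],[0.1,0,0],0],[[0,0,0],[0,0,0],0]])

```text
t: 10.45
tool_pos: [0.5182, -0.1059, 0.1896]
tool_rot: [1.164, 1.241, -1.165]
contact_force: [-0.3, 0.5, -1.4]
opening: 0.0325
```

Emit:
carry_out(increments=[[[0,0,0],[0.1,0,0],0],[[0,0,0],[0.05,0,0],0],[[0,0,0],[0,0,0],0]])

```text
t: 10.75
tool_pos: [0.5198, -0.1061, 0.1899]
tool_rot: [1.159, 1.248, -1.171]
contact_force: [-3.3, 0.6, 0.9]
opening: 0.0325
```

```bash
python3 st.py; python3 - <<'E'
from meas import *
im,d=get_image("scene")
pose("scene","link_long_c",d,np.array([.51,-.1]),.018); pose("scene","row_long_c",d,np.array([.662,-.095]),.022)
cv2.imwrite("pics/s5.png",cv2.resize(im[150:270,240:400],None,fx=5,fy=5,interpolation=cv2.INTER_CUBIC))
E
```

```text
t 10.75 p [ 0.5198 -0.1061  0.1899] q [-0.341  0.071  1.981 -0.003  1.101  1.169] grasp [ 0.5179 -0.1058  0.035 ] x [-0.012  0.001 -1.   ] jaw [ 0.062 -0.998 -0.002] jawyaw -1.509 F [-3.3  0.6  0.9] T [0.07 0.16 0.1 ] op 0.0325
scene link_long_c p0.78 331 mid [ 0.5193 -0.1041] len 0.151 wid 0.039 yaw 0.011 z [0.023 0.032 0.042]
scene row_long_c p0.73 618 mid [ 0.6657 -0.0964] len 0.146 wid 0.040 yaw 0.087 z [0.023 0.031 0.041]
```

View pics/s5.png

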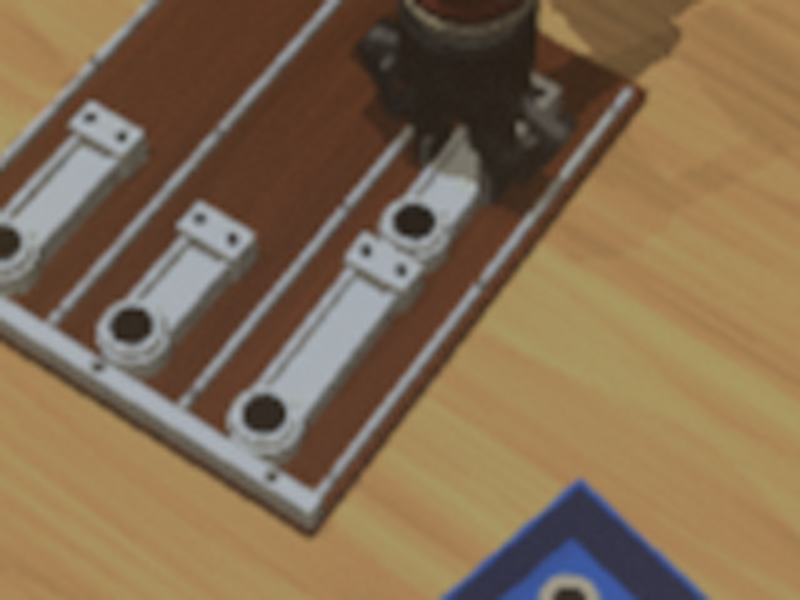

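Emit:
carry_out(increments=[[[0,-0.18,0],[-0.1,0,0],0],[[0,0,0],[0,0,0],0]])

```text
t: 11.1
tool_pos: [0.5171, -0.106, 0.1894]
tool_rot: [1.166, 1.236, -1.16]
contact_force: [-1.4, -0.1, -2.1]
opening: 0.032
```

```bash
python3 st.py
```

```text
t 11.1 p [ 0.5171 -0.106   0.1894] q [-0.344  0.063  1.991  0.003  1.085  1.163] grasp [ 0.5177 -0.1058  0.0344] x [ 0.004  0.001 -1.   ] jaw [ 0.062 -0.998 -0.001] jawyaw -1.508 F [-1.4 -0.1 -2.1] T [0.01 0.13 0.01] op 0.032
```

Emit:
carry_out(increments=[[[0,-0.1,0],[0.1,0,0],0],[[0,-0.05,0],[0.05,0,0],0],[[0,0,0],[0,0,0],0]])

```text
t: 11.4
tool_pos: [0.5175, -0.1062, 0.1895]
tool_rot: [1.164, 1.239, -1.16]
contact_force: [-1.2, 0.3, -1.6]
opening: 0.0324
```

```bash
python3 st.py
```

```text
t 11.4 p [ 0.5175 -0.1062  0.1895] q [-0.344  0.064  1.99   0.003  1.087  1.162] grasp [ 0.5177 -0.1059  0.0345] x [ 0.002  0.002 -1.   ] jaw [ 0.063 -0.998 -0.002] jawyaw -1.507 F [-1.2  0.3 -1.6] T [0.06 0.03 0.08] op 0.0324
```

Emit:
carry_out(increments=[[[0,-0.1,0],[0.25,0,0],0],[[0,0,0],[0.15,0,0],0],[[0,0,0],[0,0,0],0]])

```text
t: 11.7
tool_pos: [0.5208, -0.1065, 0.1899]
tool_rot: [1.154, 1.255, -1.172]
contact_force: [-2.4, 1.2, 2.5]
opening: 0.0324
```

```bash
python3 st.py; python3 - <<'E'
from meas import *
im,d=get_image("scene")
pose("scene","link_long_c",d,np.array([.51,-.1]),.018); pose("scene","row_long_c",d,np.array([.662,-.095]),.022)
cv2.imwrite("pics/s6.png",cv2.resize(im[150:270,240:400],None,fx=5,fy=5,interpolation=cv2.INTER_CUBIC))
E
```

```text
t 11.7 p [ 0.5208 -0.1065  0.1899] q [-0.341  0.075  1.977 -0.004  1.108  1.166] grasp [ 0.518  -0.1061  0.035 ] x [-0.018  0.003 -1.   ] jaw [ 0.066 -0.998 -0.004] jawyaw -1.505 F [-2.4  1.2  2.5] T [ 0.13 -0.09  0.12] op 0.0324
scene link_long_c p0.59 322 mid [ 0.5162 -0.1049] len 0.146 wid 0.039 yaw 0.018 z [0.023 0.032 0.041]
scene row_long_c none
```

View pics/s6.png

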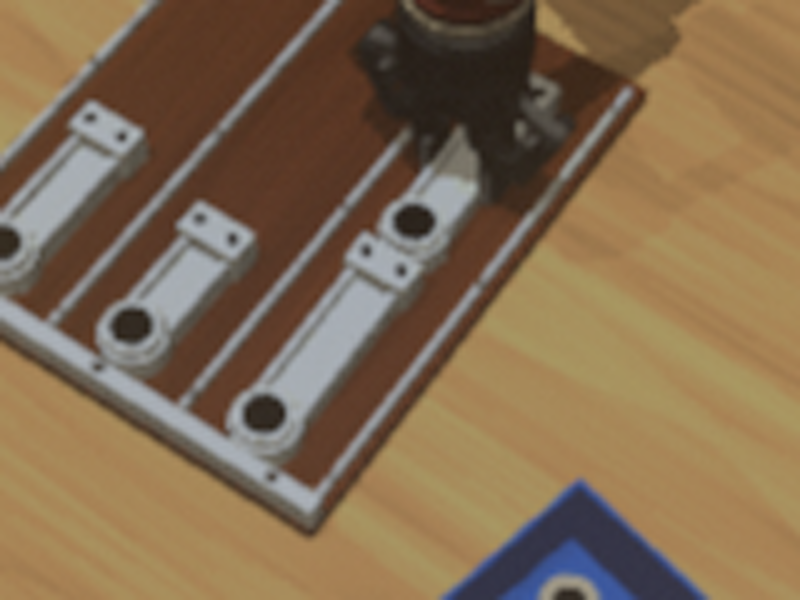

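The grasp point holds still at x=0.518 while pushing, and the picture shows the eye against the row link's foot, so they touch. I'll undo the tilt, release and lift.

Emit:
carry_out(increments=[[[0,-0.2,0],[-0.15,0,0],0],[[0,0,0],[0,0,0],0.55],[[0,0,0],[0,0,0],0.55],[[0,0,0],[0,0,0],0.6]])

```text
t: 12.25
tool_pos: [0.5199, -0.1069, 0.1917]
tool_rot: [1.165, 1.234, -1.154]
contact_force: [0.3, -0.2, 0.1]
opening: 0.0514
```

Emit:
carry_out(increments=[[[0,0,0],[0,0,0.5],0.6],[[0,0,0],[0,0,1],0.6],[[0,0,0],[0,0,1],0.8],[[0,0,0],[0,0,1],1],[[0,0,0],[0,0,1],1]])

```text
t: 12.75
tool_pos: [0.5207, -0.1067, 0.2861]
tool_rot: [1.166, 1.234, -1.154]
contact_force: [0.7, 0.1, -0.6]
opening: 0.0852
```

```bash
python3 st.py; python3 - <<'E'
from meas import *
im,d=get_image("scene")
pose("scene","link_long_c",d,np.array([.51,-.1]),.018); pose("scene","row_long_c",d,np.array([.662,-.095]),.022)
cv2.imwrite("pics/s7.png",cv2.resize(im[150:270,240:400],None,fx=5,fy=5,interpolation=cv2.INTER_CUBIC))
E
```

```text
t 12.75 p [ 0.5207 -0.1067  0.2861] q [-0.343 -0.068  1.938  0.005  1.264  1.161] grasp [ 0.522  -0.1065  0.1311] x [ 0.009  0.002 -1.   ] jaw [ 0.066 -0.998 -0.001] jawyaw -1.505 F [ 0.7  0.1 -0.6] T [-0.03  0.    0.07] op 0.0852
scene link_long_c none
scene row_long_c p0.77 616 mid [ 0.6658 -0.0956] len 0.145 wid 0.040 yaw 0.096 z [0.023 0.031 0.041]
```

View pics/s7.png

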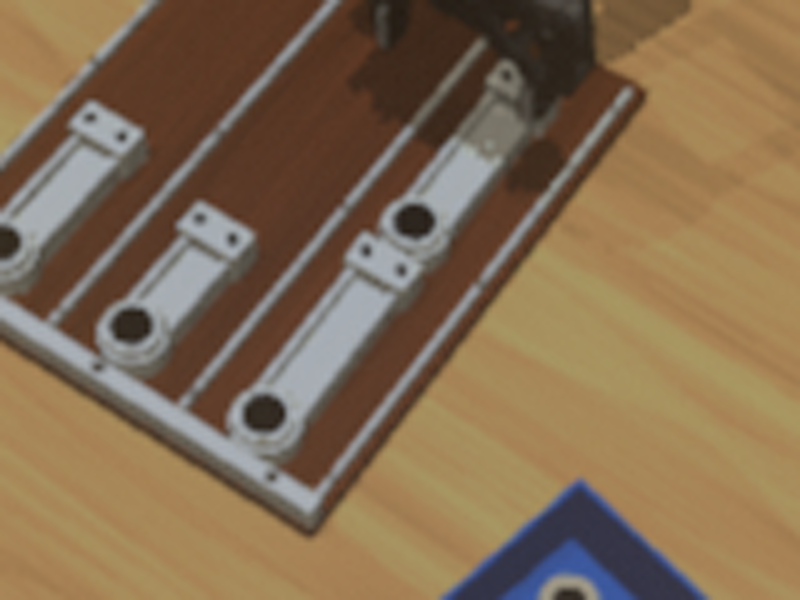

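```bash
cat > kin.py <<'E'
from h import *
from scipy.optimize import least_squares
D=[(.053337,1.614282,.18692,-.59611,.40348,0),(-.203,2.058,.4748,.0691,.2866,.014),(-.022,2.097,.4679,.1242,.1794,.001),(.043,2.008,.5101,-.106,.1913,.008),(-.068,1.938,.5207,-.1067,.2861,.009),(-.082,2.062,.4769,-.1139,.2266,-.016),(.071,1.981,.5198,-.1061,.1899,-.012)]
D=np.array(D); r=np.hypot(D[:,2],D[:,3])
def f(p):
    L1,L2,h,off,d=p; a=D[:,0]; b=a+D[:,1]
    return np.r_[off+L1*np.sin(a)+L2*np.sin(b)+d*D[:,5]-r, h+L1*np.cos(a)+L2*np.cos(b)-d-D[:,4], (d-.1)*.01,off*.01]
s=least_squares(f,[.4,.4,.3,0,.1])
L1,L2,h,off,d=s.x
def ik(rw,zw,th):
    # tcp at rw,zw ; tool tilt th outward -> wrist
    wr=rw-d*np.sin(th)-off; wz=zw+d*np.cos(th)-h
    c=(wr**2+wz**2-L1**2-L2**2)/(2*L1*L2)
    if abs(c)>1: return None
    q3=np.arccos(c); q2=np.arctan2(wr,wz)-np.arctan2(L2*np.sin(q3),L1+L2*np.cos(q3))
    return np.array([q2,q3,np.pi-th-q2-q3]),(wr+off,wz+h)
if __name__=="__main__":
    print(s.x.round(4),np.abs(s.fun).max())
    for gr in (.45,.5,.55,.6,.65,.7):
      for gz,ths in ((.02,(-50,-40,-30,0,30,40,50)),(.085,(-60,-50,-45,30,40,45,50,60))):
        for t in ths:
            th=np.radians(t); k=ik(gr-.155*np.sin(th),gz+.155*np.cos(th),th)
            print(gr,gz,t,None if k is None else (k[0].round(2),np.round(k[1],2)))
E
python3 kin.py
```

```text
[ 0.4174  0.607   0.4267 -0.0264  0.3754] 0.024760841813846857
0.45 0.02 -50 (array([1.  , 1.08, 1.94]), array([0.86, 0.36]))
0.45 0.02 -40 (array([0.77, 1.32, 1.75]), array([0.79, 0.43]))
0.45 0.02 -30 (array([0.55, 1.55, 1.57]), array([0.72, 0.48]))
0.45 0.02 0 (array([-0.14,  2.21,  1.07]), array([0.45, 0.55]))
0.45 0.02 30 (array([-1.19,  2.93,  0.87]), array([0.18, 0.48]))
0.45 0.02 40 None
0.45 0.02 50 None
0.45 0.085 -60 (array([1.15, 0.84, 2.2 ]), array([0.91, 0.35]))
0.45 0.085 -50 (array([0.92, 1.08, 2.01]), array([0.86, 0.43]))
0.45 0.085 -45 (array([0.81, 1.2 , 1.92]), array([0.83, 0.46]))
0.45 0.085 30 (array([-1.25,  2.84,  1.02]), array([0.18, 0.54]))
0.45 0.085 40 None
0.45 0.085 45 None
0.45 0.085 50 None
0.45 0.085 60 None
0.5 0.02 -50 (array([1.13, 0.86, 2.03]), array([0.91, 0.36]))
0.5 0.02 -40 (array([0.88, 1.14, 1.82]), array([0.84, 0.43]))
0.5 0.02 -30 (array([0.65, 1.4 , 1.62]), array([0.77, 0.48]))
0.5 0.02 0 (array([-0.01,  2.09,  1.07]), array([0.5 , 0.55]))
0.5 0.02 30 (array([-0.79,  2.77,  0.64]), array([0.23, 0.48]))
0.5 0.02 40 None
0.5 0.02 50 None
0.
[... 2748 characters left out ...]
None
0.7 0.02 -30 (array([1.22, 0.5 , 1.94]), array([0.97, 0.48]))
0.7 0.02 0 (array([0.43, 1.57, 1.14]), array([0.7 , 0.55]))
0.7 0.02 30 (array([-0.06,  2.27,  0.4 ]), array([0.43, 0.48]))
0.7 0.02 40 (array([-0.14,  2.46,  0.12]), array([0.36, 0.43]))
0.7 0.02 50 (array([-0.12,  2.61, -0.21]), array([0.29, 0.36]))
0.7 0.085 -60 None
0.7 0.085 -50 None
0.7 0.085 -45 None
0.7 0.085 30 (array([-0.17,  2.24,  0.54]), array([0.43, 0.54]))
0.7 0.085 40 (array([-0.29,  2.45,  0.29]), array([0.36, 0.49]))
0.7 0.085 45 (array([-0.33,  2.54,  0.15]), array([0.32, 0.46]))
0.7 0.085 50 (array([-0.35,  2.62, -0.01]), array([0.29, 0.43]))
0.7 0.085 60 (array([-0.25,  2.74, -0.39]), array([0.24, 0.35]))
```

```bash
sed -i 's/^D=np.array(D); r=.*/D=np.array(D); r=np.sqrt(D[:,2]**2+D[:,3]**2-.074**2)/' kin.py
python3 - <<'E'
import re
s=open('kin.py').read()
s=s.replace("L1,L2,h,off,d=p; a=D[:,0]; b=a+D[:,1]","L1,L2,h,off,d,de=p; a=D[:,0]; b=a+D[:,1]+de").replace("(d-.1)*.01,off*.01]","(d-.1)*.01,off*.01,de*.001]").replace("[.4,.4,.3,0,.1])","[.4,.4,.3,0,.1,0])").replace("L1,L2,h,off,d=s.x","L1,L2,h,off,d,de=s.x").replace("q3=np.arccos(c); q2=np.arctan2(wr,wz)-np.arctan2(L2*np.sin(q3),L1+L2*np.cos(q3))","q3=np.arccos(c); q2=np.arctan2(wr,wz)-np.arctan2(L2*np.sin(q3),L1+L2*np.cos(q3)); q3=q3-de")
open('kin.py','w').write(s)
E
python3 kin.py
```

```text
[ 4.262e-01  6.176e-01  2.355e-01 -6.000e-04  1.037e-01  1.549e-01] 0.00027361752323570854
0.45 0.02 -50 (array([0.49, 1.68, 1.84]), array([0.65, 0.19]))
0.45 0.02 -40 (array([0.38, 1.77, 1.69]), array([0.62, 0.22]))
0.45 0.02 -30 (array([0.27, 1.86, 1.54]), array([0.58, 0.24]))
0.45 0.02 0 (array([-0.08,  2.16,  1.06]), array([0.45, 0.28]))
0.45 0.02 30 (array([-0.39,  2.48,  0.53]), array([0.32, 0.24]))
0.45 0.02 40 (array([-0.45,  2.57,  0.32]), array([0.28, 0.22]))
0.45 0.02 50 (array([-0.46,  2.65,  0.08]), array([0.25, 0.19]))
0.45 0.085 -60 (array([0.49, 1.62, 2.08]), array([0.67, 0.21]))
0.45 0.085 -50 (array([0.39, 1.69, 1.94]), array([0.65, 0.25]))
0.45 0.085 -45 (array([0.33, 1.73, 1.87]), array([0.63, 0.27]))
0.45 0.085 30 (array([-0.56,  2.46,  0.72]), array([0.32, 0.31]))
0.45 0.085 40 (array([-0.66,  2.56,  0.54]), array([0.28, 0.28]))
0.45 0.085 45 (array([-0.71,  2.61,  0.45]), array([0.27, 0.27]))
0.45 0.085 50 (array([-0.74,  2.66,  0.35]), array([0.25, 0.25]))
0.45 0.085 60 (array([-0.78,  2.75,  0.12]), array([0.23, 0.21]))
0.5 0.02 -50 (array([0.58, 1.55, 1.88])
[... 4014 characters left out ...]
([0.7 , 0.28]))
0.7 0.02 30 (array([0.25, 1.88, 0.49]), array([0.57, 0.24]))
0.7 0.02 40 (array([0.22, 1.97, 0.25]), array([0.53, 0.22]))
0.7 0.02 50 (array([0.23, 2.04, 0.  ]), array([0.5 , 0.19]))
0.7 0.085 -60 (array([1.  , 0.83, 2.36]), array([0.92, 0.21]))
0.7 0.085 -50 (array([0.9 , 0.93, 2.18]), array([0.9 , 0.25]))
0.7 0.085 -45 (array([0.85, 0.99, 2.09]), array([0.88, 0.27]))
0.7 0.085 30 (array([0.14, 1.87, 0.6 ]), array([0.57, 0.31]))
0.7 0.085 40 (array([0.1 , 1.97, 0.37]), array([0.53, 0.28]))
0.7 0.085 45 (array([0.09, 2.01, 0.25]), array([0.52, 0.27]))
0.7 0.085 50 (array([0.09, 2.05, 0.13]), array([0.5 , 0.25]))
0.7 0.085 60 (array([ 0.11,  2.11, -0.13]), array([0.48, 0.21]))
```

Emit:
carry_out(increments=[[[0,-0.05,0.5],[0.1,0.9,0.2],1],[[0,-0.05,0.6],[0.1,1,0.2],1],[[0,0,0.6],[0.1,1,0.2],1],[[0,0,0.6],[0.1,1,0],1],[[0,0,0.6],[0.1,1,0],1],[[0,0,0.6],[0.1,1,0],1],[[0,0,0.6],[0.1,1,0],1],[[0,0,0.6],[0.1,1,0],1]])

```text
t: 13.7
tool_pos: [0.5346, 0.0552, 0.2885]
tool_rot: [0.805, 1.42, -0.786]
contact_force: [-0.7, -0.1, 0.9]
opening: 0.0856
```

Emit:
carry_out(increments=[[[-0.26,0.43,0],[0.1,1,0],1],[[-0.26,0.43,0],[0.1,1,0],1],[[-0.26,0.43,0],[0.1,1,0],1],[[-0.26,0.43,0],[0.1,1,0],1],[[-0.26,0.43,0],[0.1,1,0],1],[[-0.26,0.43,0],[0.1,1,0],1],[[-0.26,0.43,0],[0.1,1,-0.2],1],[[-0.26,0.43,0],[0.1,1,-0.2],1]])

```text
t: 14.5
tool_pos: [0.5471, 0.2218, 0.2678]
tool_rot: [0.504, 1.624, -1.111]
contact_force: [1.1, 0.4, -1.3]
opening: 0.0856
```

```bash
cat >> st.py <<'E'
import sys
if len(sys.argv)>1:
    yaw,th,gx,gy,gz=map(float,sys.argv[1:6]); th=np.radians(th)
    u=np.array([np.cos(yaw),np.sin(yaw),0]); Z=np.array([0,0,1.])
    x=-Z*np.cos(th)+u*np.sin(th); z=np.array([np.sin(yaw),-np.cos(yaw),0]); y=np.cross(z,x)
    T=np.c_[x,y,z]; tp=np.array([gx,gy,gz])-.155*x
    print("target p",tp.round(4),"shift units",((tp-p)/.02).round(2),"turn units",(R.from_matrix(T@M.T).as_rotvec()/.1).round(2), "g err mm",((np.array([gx,gy,gz])-g)*1000).round(1))
E
python3 st.py .54 -45 .473 .3045 .085
```

```text
t 14.5 p [0.5471 0.2218 0.2678] q [ 0.277  0.2    1.706 -0.099  1.646  1.311] grasp [0.4919 0.1903 0.1264] x [-0.356 -0.203 -0.912] jaw [ 0.52  -0.854 -0.013] jawyaw -1.024 F [ 1.1  0.4 -1.3] T [ 0.09 -0.18 -0.  ] op 0.0856
target p [0.567  0.3609 0.1946] shift units [ 1.    6.95 -3.66] turn units [-1.99  3.05 -0.05] g err mm [-18.9 114.2 -41.4]
```

Emit:
carry_out(increments=[[[-0.28,0.43,0],[0.14,1,-0.3],1],[[-0.28,0.43,0],[0.14,1,-0.4],1],[[-0.28,0.43,0],[0.14,1,-0.5],1],[[-0.28,0.43,0],[0.14,1,-0.5],1],[[-0.28,0.43,0],[0.14,1,-0.5],1],[[-0.28,0.43,0],[0.14,1,-0.5],1],[[-0.28,0.43,0],[0.14,0.9,-0.5],1],[[0,0,0],[0,0,0],1]])

```text
t: 15.3
tool_pos: [0.5631, 0.3664, 0.186]
tool_rot: [0.186, 1.758, -1.4]
contact_force: [-1.0, -1.1, 0.3]
opening: 0.0857
```

```bash
python3 - <<'E'
from meas import *
im,d=get_image("scene")
for n in ["link_mid_c"]:
    pose("scene",n,d,np.array([.468,.3015]),.008)
cv2.imwrite("pics/s8.png",cv2.resize(im[140:340,360:580],None,fx=3,fy=3))
E
python3 st.py .54 -45 .473 .3045 .025
```

```text
scene link_mid_c p0.78 408 mid [0.4727 0.2932] len 0.130 wid 0.053 yaw 0.500 z [0.015 0.027 0.031]
t 15.4 p [0.5635 0.3649 0.1879] q [ 0.472  0.563  1.431 -0.056  1.957  1.497] grasp [0.4674 0.3068 0.0811] x [-0.62  -0.375 -0.689] jaw [ 0.519 -0.855 -0.002] jawyaw -1.025 F [0.2 0.6 0.1] T [ 0.22 -0.33  0.02] op 0.0852
target p [0.567  0.3609 0.1346] shift units [ 0.17 -0.2  -2.67] turn units [ 0.11 -0.23 -0.06] g err mm [  5.6  -2.3 -56.1]
```

View pics/s8.png

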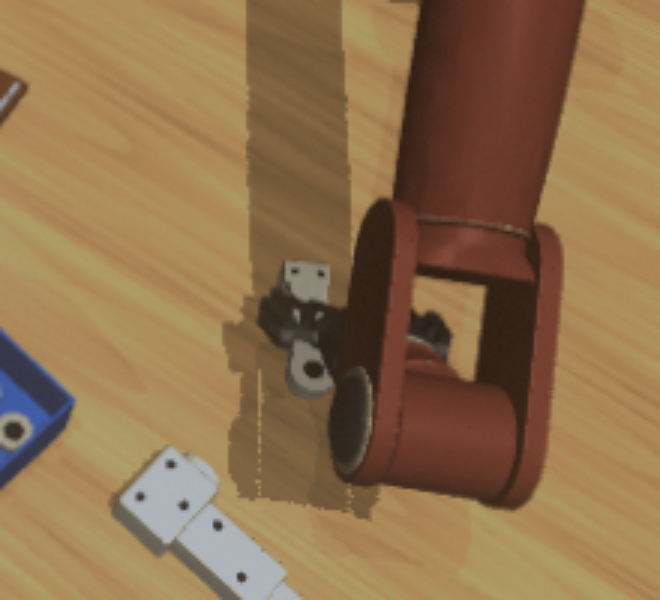

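Emit:
carry_out(increments=[[[0.1,-0.23,-0.06],[0.15,-0.2,-0.7],1],[[0,0,0],[0,0,-0.8],1],[[0,0,0],[0,0,-0.6],1],[[0,0,0],[0,0,-0.3],1],[[0,0,0],[0,0,0],1]])

```text
t: 15.9
tool_pos: [0.5669, 0.3579, 0.1394]
tool_rot: [0.221, 1.744, -1.388]
contact_force: [0.1, -0.2, 0.4]
opening: 0.0852
```

```bash
python3 st.py .54 -45 .473 .3045 .025
```

```text
t 15.9 p [0.5669 0.3579 0.1394] q [ 0.461  0.62   1.439 -0.057  1.863  1.501] grasp [0.4731 0.3018 0.0294] x [-0.605 -0.362 -0.71 ] jaw [ 0.512 -0.859  0.002] jawyaw -1.034 F [ 0.1 -0.2  0.4] T [ 0.13 -0.28  0.01] op 0.0852
target p [0.567  0.3609 0.1346] shift units [ 0.01  0.15 -0.24] turn units [-0.    0.04  0.03] g err mm [-0.1  2.7 -4.4]
```

Emit:
carry_out(increments=[[[0,0,0],[0,0.13,-0.2],1],[[0,0,0],[0,0,0],0],[[0,0,0],[0,0,0],0],[[0,0,0],[0,0,0],0],[[0,0,0],[0,0,0],0],[[0,0,0],[0,0,0],0]], squeeze=80)

```text
t: 16.5
tool_pos: [0.5678, 0.3615, 0.1374]
tool_rot: [0.224, 1.743, -1.385]
contact_force: [-0.5, -0.4, -2.5]
opening: 0.0322
```

```bash
python3 st.py .54 -45 .473 .3045 .025
```

```text
t 16.5 p [0.5678 0.3615 0.1374] q [ 0.465  0.626  1.432 -0.055  1.859  1.505] grasp [0.4745 0.3057 0.027 ] x [-0.602 -0.36  -0.712] jaw [ 0.512 -0.859  0.002] jawyaw -1.033 F [-0.5 -0.4 -2.5] T [ 0.28 -0.52  0.09] op 0.0322
target p [0.567  0.3609 0.1346] shift units [-0.04 -0.03 -0.14] turn units [-0.02  0.07  0.02] g err mm [-1.5 -1.2 -2. ]
```

Emit:
carry_out(increments=[[[0,0,0],[0,0,0.6],0],[[0,0,0],[0,0,1],0],[[0,0,0],[0,0,1],0],[[0,0,0],[0,0,1],0],[[0,0,0],[0,0,0.4],0],[[0,0,0],[0,0,0],0]])

```text
t: 17.1
tool_pos: [0.5673, 0.3613, 0.2255]
tool_rot: [0.226, 1.741, -1.383]
contact_force: [-0.6, -0.4, -3.9]
opening: 0.0324
```

Emit:
carry_out(increments=[[[0.51,-0.86,0],[-0.49,-0.3,0.52],0],[[0.51,-0.86,0],[-0.54,-0.32,0.46],0],[[0.51,-0.86,0],[-0.57,-0.34,0.4],0],[[0.51,-0.86,0],[-0.6,-0.36,0.33],0],[[0.51,-0.86,0],[-0.63,-0.38,0.26],0],[[0.51,-0.86,0],[-0.65,-0.39,0.18],0],[[0.51,-0.86,0],[-0.66,-0.4,0.1],0],[[0.51,-0.86,0],[-0.67,-0.4,0.03],0]])

```text
t: 17.9
tool_pos: [0.467, 0.3008, 0.2687]
tool_rot: [0.835, 1.39, -0.772]
contact_force: [0.2, 0.2, -3.5]
opening: 0.0324
```

```bash
python3 st.py .54 45 .4745 .3057 .090
```

```text
t 17.9 p [0.467  0.3008 0.2687] q [4.380e-01 1.000e-03 1.902e+00 2.000e-03 1.192e+00 1.473e+00] grasp [0.4734 0.3041 0.1139] x [ 0.041  0.021 -0.999] jaw [ 0.51  -0.86   0.003] jawyaw -1.035 F [ 0.2  0.2 -3.5] T [-0.03  0.07  0.04] op 0.0324
target p [0.3805 0.2493 0.1996] shift units [-4.33 -2.57 -3.46] turn units [ 3.81 -6.34  0.05] g err mm [  1.1   1.6 -23.9]
```

Emit:
carry_out(increments=[[[0.48,-0.8,0],[-0.62,-0.37,-0.07],0],[[0.48,-0.8,0],[-0.61,-0.37,-0.13],0],[[0.48,-0.8,0],[-0.6,-0.36,-0.2],0],[[0.48,-0.8,0],[-0.58,-0.35,-0.26],0],[[0.48,-0.8,0],[-0.55,-0.33,-0.33],0],[[0.48,-0.8,0],[-0.53,-0.32,-0.38],0],[[0.48,-0.8,0],[-0.49,-0.3,-0.44],0],[[0.48,-0.8,0],[-0.46,-0.27,-0.49],0]])

```text
t: 18.7
tool_pos: [0.3681, 0.2425, 0.2156]
tool_rot: [1.249, 0.962, -0.187]
contact_force: [-0.6, 1.5, -3.5]
opening: 0.0325
```

```bash
python3 st.py .54 45.4 .4745 .3057 .090; python3 - <<'E'
from meas import *
im,d=get_image("scene")
cv2.imwrite("pics/s9.png",cv2.resize(im[140:290,360:520],None,fx=5,fy=4))
E
```

```text
t 18.7 p [0.3681 0.2425 0.2156] q [ 0.387 -0.37   2.379  0.315  0.359  1.17 ] grasp [0.463  0.2994 0.1071] x [ 0.613  0.367 -0.7  ] jaw [ 0.512 -0.859 -0.003] jawyaw -1.033 F [-0.6  1.5 -3.5] T [-0.32  0.63  0.06] op 0.0325
target p [0.3798 0.249  0.1988] shift units [ 0.59  0.32 -0.84] turn units [-0.04  0.01  0.03] g err mm [ 11.5   6.3 -17.1]
```

View pics/s9.png

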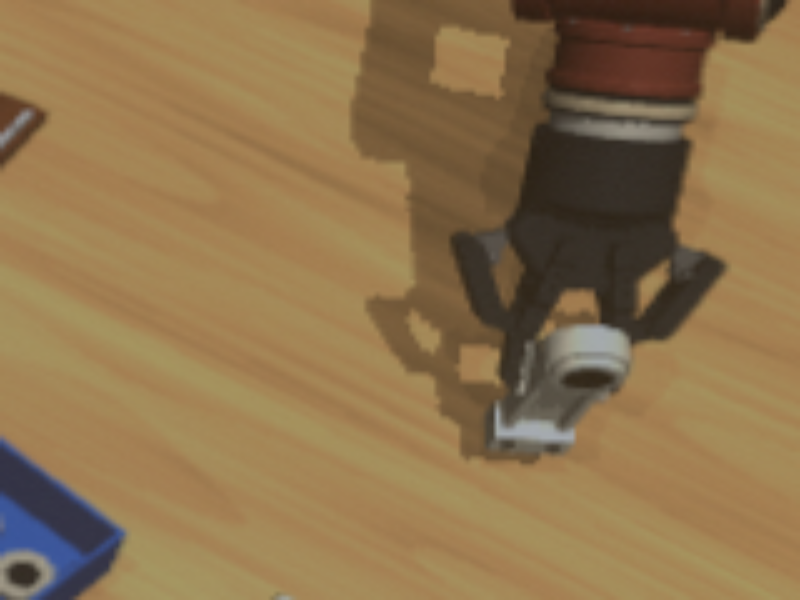

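Emit:
carry_out(increments=[[[0,0,0],[0,0,-0.6],0],[[0,0,0],[0,0,-0.5],0],[[0,0,0],[0,0,-0.3],0],[[0,0,0],[0,0,0],0]])

```text
t: 19.15
tool_pos: [0.3634, 0.2409, 0.1813]
tool_rot: [1.242, 0.978, -0.198]
contact_force: [2.7, -0.1, -0.5]
opening: 0.0327
```

```bash
python3 st.py .54 45.4 .4745 .3057 .073
```

```text
t 19.15 p [0.3634 0.2409 0.1813] q [ 0.387 -0.3    2.396  0.395  0.296  1.085] grasp [0.4563 0.2975 0.0708] x [ 0.599  0.365 -0.712] jaw [ 0.515 -0.857 -0.006] jawyaw -1.030 F [ 2.7 -0.1 -0.5] T [-0.27  0.05 -0.07] op 0.0327
target p [0.3798 0.249  0.1818] shift units [0.82 0.4  0.03] turn units [ 0.02 -0.16 -0.01] g err mm [18.2  8.2  2.2]
```

Emit:
carry_out(increments=[[[0.02,-0.16,0],[-0.06,-0.04,0.03],0],[[0,0,0],[0,0,0],0]])

```text
t: 19.35
tool_pos: [0.3622, 0.2402, 0.1819]
tool_rot: [1.242, 0.967, -0.187]
contact_force: [0.9, -0.2, -4.3]
opening: 0.0324
```

```bash
python3 st.py .54 45.4 .4745 .3057 .073; python3 - <<'E'
from meas import *
im,d=get_image("scene")
cv2.imwrite("pics/s10.png",cv2.resize(im[150:250,400:500],None,fx=6,fy=6,interpolation=cv2.INTER_CUBIC))
for r in masks_of("scene","link_mid_c")[:2]:
    m=r["region"]; v,u=np.nonzero(m&(d>0)); w=world("scene",np.c_[u,v],d[v,u]); print(r["p"],len(w),w.mean(0).round(3),w.min(0).round(3),w.max(0).round(3))
    uu=np.array([.858,.514]); s=w[:,:2]@uu; t=w[:,:2]@np.array([-.514,.858])
    for lo in np.arange(0,.14,.01):
        k=(w[:,2]>=lo)&(w[:,2]<lo+.01)
        if k.sum()>5: print("%.2f n%d u max %.4f min %.4f  t %.4f %.4f"%(lo,k.sum(),np.percentile(s[k],90),np.percentile(s[k],10),t[k].min(),t[k].max()))
E
```

```text
t 19.35 p [0.3622 0.2402 0.1819] q [ 0.387 -0.307  2.401  0.403  0.284  1.073] grasp [0.4566 0.297  0.0729] x [ 0.609  0.367 -0.704] jaw [ 0.516 -0.857 -0.   ] jawyaw -1.029 F [ 0.9 -0.2 -4.3] T [-0.36  0.64 -0.  ] op 0.0324
target p [0.3798 0.249  0.1818] shift units [ 0.88  0.44 -0.01] turn units [ 0.01 -0.02 -0.02] g err mm [17.9  8.7  0.1]
0.6 558 [0.47  0.301 0.073] [ 0.362  0.276 -0.002] [0.489 0.327 0.135]
0.00 n33 u max 0.5687 min 0.5390  t -0.0028 0.0617
0.01 n36 u max 0.5694 min 0.5543  t -0.0033 0.0395
0.02 n92 u max 0.5678 min 0.5508  t -0.0036 0.0372
0.03 n32 u max 0.5611 min 0.5511  t 0.0005 0.0348
0.04 n26 u max 0.5617 min 0.5529  t 0.0012 0.0358
0.05 n26 u max 0.5613 min 0.5534  t 0.0009 0.0351
0.06 n22 u max 0.5608 min 0.5539  t 0.0007 0.0362
0.07 n17 u max 0.5615 min 0.5549  t -0.0000 0.0409
0.08 n13 u max 0.5616 min 0.5496  t 0.0012 0.0374
0.09 n14 u max 0.5673 min 0.5459  t 0.0011 0.0379
0.10 n29 u max 0.5689 min 0.5598  t -0.0003 0.0403
0.11 n49 u max 0.5690 min 0.5516  t -0.0031 0.0385
0.12 n97 u max 0.5681 min 0.5455  t -0.0014 0.0374
0.13 n62 u max 0.5638 min 0.5437  t 0.0037 0.0292
```

View pics/s10.png

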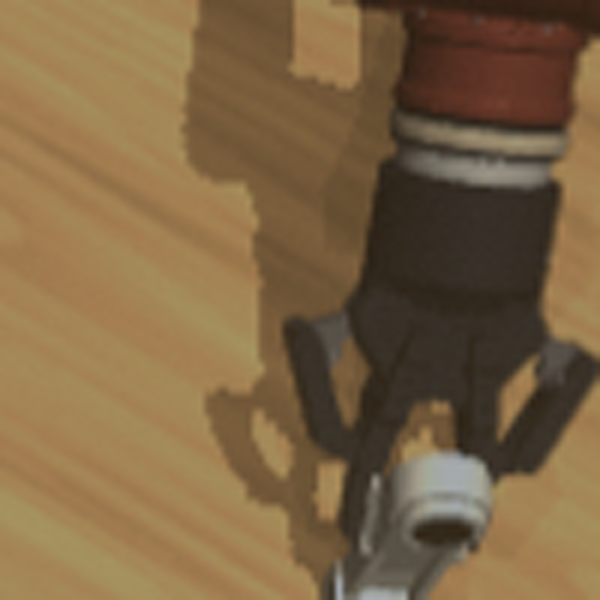

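Emit:
carry_out(increments=[[[0,0,0],[0,0,-0.05],0],[[0,0,0],[0,0,-0.03],0],[[0,0,0],[0,0,0],0]])

```text
t: 19.75
tool_pos: [0.3621, 0.2402, 0.1803]
tool_rot: [1.242, 0.967, -0.187]
contact_force: [0.0, -1.0, -3.4]
opening: 0.0322
```

```bash
python3 st.py .54 45.4 .4566 .297 .0715
```

```text
t 19.75 p [0.3621 0.2402 0.1803] q [ 0.387 -0.302  2.401  0.409  0.281  1.066] grasp [0.4564 0.2971 0.0711] x [ 0.608  0.367 -0.704] jaw [ 0.516 -0.857 -0.   ] jawyaw -1.029 F [ 0.  -1.  -3.4] T [-0.37  0.64 -0.01] op 0.0322
target p [0.3619 0.2403 0.1803] shift units [-0.01  0.    0.  ] turn units [ 0.01 -0.03 -0.02] g err mm [ 0.2 -0.1  0.4]
```

Emit:
carry_out(increments=[[[0,0,0],[0,0,-0.06],0],[[0,0,0],[0,0,0],0]])

```text
t: 19.95
tool_pos: [0.3625, 0.2404, 0.1796]
tool_rot: [1.243, 0.966, -0.186]
contact_force: [-0.6, -0.3, -2.8]
opening: 0.0326
```

Emit:
carry_out(increments=[[[0,0,0],[0,0,-0.06],0],[[0,0,0],[0,0,0],0]])

```text
t: 20.15
tool_pos: [0.363, 0.2407, 0.1793]
tool_rot: [1.244, 0.965, -0.185]
contact_force: [-0.6, -1.2, -3.9]
opening: 0.0326
```

```bash
python3 st.py .54 45.4 .4566 .297 .0715
```

```text
t 20.15 p [0.363  0.2407 0.1793] q [ 0.387 -0.296  2.4    0.42   0.274  1.056] grasp [0.4577 0.2977 0.0705] x [ 0.611  0.368 -0.701] jaw [ 0.516 -0.857 -0.   ] jawyaw -1.029 F [-0.6 -1.2 -3.9] T [-0.38  0.65 -0.  ] op 0.0326
target p [0.3619 0.2403 0.1803] shift units [-0.05 -0.02  0.05] turn units [-0.01  0.01 -0.02] g err mm [-1.1 -0.7  1. ]
```

Emit:
carry_out(increments=[[[0,0,0],[0,0,-0.15],0],[[0,0,0],[0,0,0],0]])

```text
t: 20.35
tool_pos: [0.3646, 0.2415, 0.1789]
tool_rot: [1.247, 0.96, -0.18]
contact_force: [-0.3, 0.5, -4.0]
opening: 0.0323
```

```bash
python3 st.py .54 45.4 .4566 .297 .0715
```

```text
t 20.35 p [0.3646 0.2415 0.1789] q [ 0.387 -0.29   2.397  0.434  0.264  1.042] grasp [0.4599 0.2988 0.071 ] x [ 0.615  0.37  -0.696] jaw [ 0.515 -0.857  0.   ] jawyaw -1.029 F [-0.3  0.5 -4. ] T [-0.4   0.63 -0.  ] op 0.0323
target p [0.3619 0.2403 0.1803] shift units [-0.13 -0.06  0.07] turn units [-0.04  0.07 -0.01] g err mm [-3.3 -1.8  0.5]
```

Emit:
carry_out(increments=[[[0,0,0],[0,0,0],0.5],[[0,0,0],[0,0,0],0.6],[[0,0,0],[0,0,0],0.7],[[0,0,0],[0,0,0],0.7]])

```text
t: 20.75
tool_pos: [0.3656, 0.2417, 0.1801]
tool_rot: [1.248, 0.955, -0.178]
contact_force: [-0.1, 0.1, 0.2]
opening: 0.0599
```

```bash
python3 st.py .54 45.4 .4566 .297 .0715;python3 - <<'E'
from meas import *
im,d=get_image("scene")
cv2.imwrite("pics/s11.png",cv2.resize(im[150:270,400:500],None,fx=5,fy=5,interpolation=cv2.INTER_CUBIC))
E
```

```text
t 20.75 p [0.3656 0.2417 0.1801] q [ 0.387 -0.29   2.395  0.435  0.261  1.042] grasp [0.4615 0.299  0.0726] x [ 0.618  0.37  -0.694] jaw [ 0.514 -0.858  0.002] jawyaw -1.031 F [-0.1  0.1  0.2] T [-0.22  0.32  0.02] op 0.0599
target p [0.3619 0.2403 0.1803] shift units [-0.19 -0.07  0.01] turn units [-0.05  0.11 -0.  ] g err mm [-4.9 -2.  -1.1]
```

View pics/s11.png

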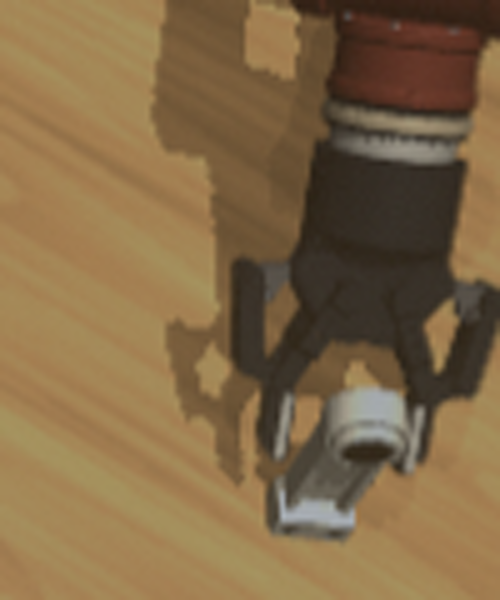

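Emit:
carry_out(increments=[[[0,0,0],[0,0,0],1],[[0,0,0],[0,0,0.3],1],[[0,0,0],[0,0,0.7],1],[[0,0,0],[0,0,1],1],[[0,0,0],[0,0,1],1],[[0,0,0],[0,0,1],1],[[0,0,0],[0,0,1],1],[[0,0,0],[0,0,1],1]])

```text
t: 21.6
tool_pos: [0.3634, 0.2404, 0.3021]
tool_rot: [1.246, 0.959, -0.186]
contact_force: [0.7, -0.5, -0.1]
opening: 0.0851
```

```bash
python3 st.py .54 -48 .4566 .297 .2
```

```text
t 21.6 p [0.3634 0.2404 0.3021] q [ 0.387 -0.549  2.338  0.198  0.571  1.297] grasp [0.4586 0.297  0.1937] x [ 0.614  0.365 -0.7  ] jaw [ 0.512 -0.859  0.002] jawyaw -1.033 F [ 0.7 -0.5 -0.1] T [-0.16  0.3   0.  ] op 0.0851
target p [0.5554 0.3562 0.3037] shift units [9.6  5.79 0.08] turn units [-8.37 14.03  0.  ] g err mm [-2.   0.   6.3]
```

Emit:
carry_out(increments=[[[-0.51,0.86,0],[0.57,0.34,0.53],1],[[-0.51,0.86,0],[0.61,0.37,0.47],1],[[-0.51,0.86,0],[0.65,0.39,0.4],1],[[-0.51,0.86,0],[0.68,0.41,0.34],1],[[-0.51,0.86,0],[0.7,0.42,0.27],1],[[-0.51,0.86,0],[0.72,0.43,0.19],1],[[-0.51,0.86,0],[0.74,0.44,0.12],1],[[-0.51,0.86,0],[0.74,0.45,0.04],1]])

```text
t: 22.4
tool_pos: [0.4741, 0.3065, 0.3609]
tool_rot: [0.79, 1.417, -0.825]
contact_force: [-0.0, -0.4, -0.8]
opening: 0.0852
```

Emit:
carry_out(increments=[[[-0.51,0.86,0],[0.74,0.45,-0.04],1],[[-0.51,0.86,0],[0.74,0.44,-0.12],1],[[-0.51,0.86,0],[0.72,0.43,-0.19],1],[[-0.51,0.86,0],[0.7,0.42,-0.27],1],[[-0.51,0.86,0],[0.68,0.41,-0.34],1],[[-0.51,0.86,0],[0.65,0.39,-0.4],1],[[-0.51,0.86,0],[0.61,0.37,-0.47],1],[[-0.51,0.86,0],[0.57,0.34,-0.53],1]])

```text
t: 23.2
tool_pos: [0.5887, 0.3746, 0.3194]
tool_rot: [0.167, 1.742, -1.439]
contact_force: [0.5, 1.1, 0.8]
opening: 0.0854
```

```bash
python3 st.py .54 -48 .4986 .3208 .2; python3 - <<'E'
from meas import *
for c in("scene","top"):
  im,d=get_image(c)
  for r in masks_of(c,"link_mid_c")[:2]:
    m=r["region"]; v,u=np.nonzero(m&(d>0)); w=world(c,np.c_[u,v],d[v,u]); print(c,r["p"],len(w),w.mean(0).round(3))
    uu=np.array([.858,.514]); s=w[:,:2]@uu; t=w[:,:2]@np.array([-.514,.858])
    for lo in np.arange(0,.14,.02):
        k=(w[:,2]>=lo)&(w[:,2]<lo+.02)
        if k.sum()>5: print("%.2f n%d u max %.4f min %.4f  t %.4f %.4f"%(lo,k.sum(),np.percentile(s[k],90),np.percentile(s[k],10),t[k].min(),t[k].max()))
  cv2.imwrite(f"pics/{c}12.png",cv2.resize(im[140:290,360:520] if c=="scene" else im[180:330,120:280],None,fx=4,fy=4,interpolation=cv2.INTER_CUBIC))
E
```

```text
t 23.2 p [0.5887 0.3746 0.3194] q [ 0.47   0.484  1.304 -0.081  2.19   1.493] grasp [0.4909 0.3134 0.216 ] x [-0.631 -0.395 -0.667] jaw [ 0.514 -0.858  0.021] jawyaw -1.031 F [0.5 1.1 0.8] T [ 0.19 -0.32 -0.01] op 0.0854
target p [0.5974 0.38   0.3037] shift units [ 0.43  0.27 -0.78] turn units [0.19 0.09 0.  ] g err mm [  7.7   7.4 -16. ]
scene 0.54 371 [0.476 0.304 0.049]
0.00 n71 u max 0.5729 min 0.5475  t -0.0032 0.0694
0.02 n117 u max 0.5702 min 0.5573  t -0.0036 0.0380
0.04 n58 u max 0.5656 min 0.5549  t -0.0002 0.0354
0.06 n47 u max 0.5653 min 0.5510  t 0.0005 0.0361
0.08 n25 u max 0.5726 min 0.5575  t -0.0002 0.0271
0.10 n42 u max 0.5737 min 0.5710  t 0.0008 0.0363
0.12 n7 u max 0.5737 min 0.5721  t 0.0144 0.0241
top 0.56 1817 [0.752 0.117 0.023]
0.00 n1029 u max 0.7570 min 0.6544  t -0.3751 -0.1972
0.02 n209 u max 0.7763 min 0.6245  t -0.3773 -0.1963
0.04 n220 u max 0.7750 min 0.6243  t -0.3781 -0.1957
0.06 n242 u max 0.7696 min 0.6224  t -0.3765 -0.1984
top 0.51 282 [0.47  0.3   0.085]
0.00 n23 u max 0.5850 min 0.5489  t -0.0015 0.0542
0.02 n32 u max 0.5681 min 0.5486  t -0.0016 0.0358
0.04 n26 u max 0.5619 min 0.5479  t 0.0023 0.0362
0.06 n27 u max 0.5600 min 0.5476  t 0.0027 0.0360
0.08 n24 u max 0.5563 min 0.5477  t 0.0023 0.0378
0.10 n38 u max 0.5717 min 0.5481  t -0.0006 0.0382
0.12 n105 u max 0.5713 min 0.5495  t 0.0005 0.0377
```

View pics/scene12.png

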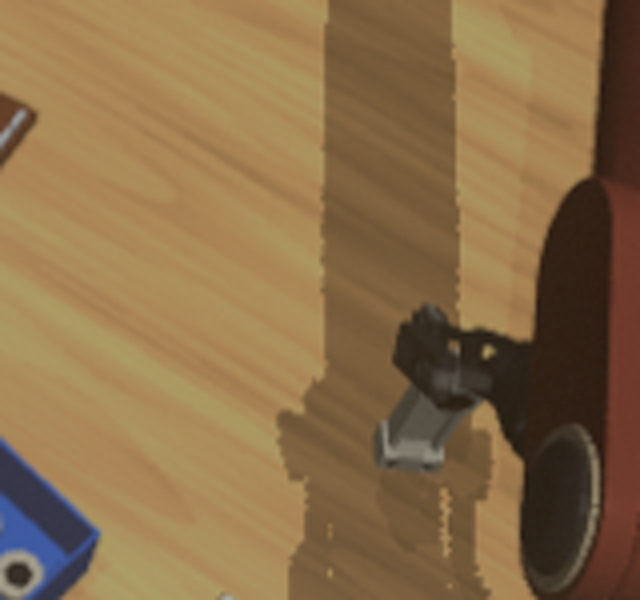

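View pics/top12.png

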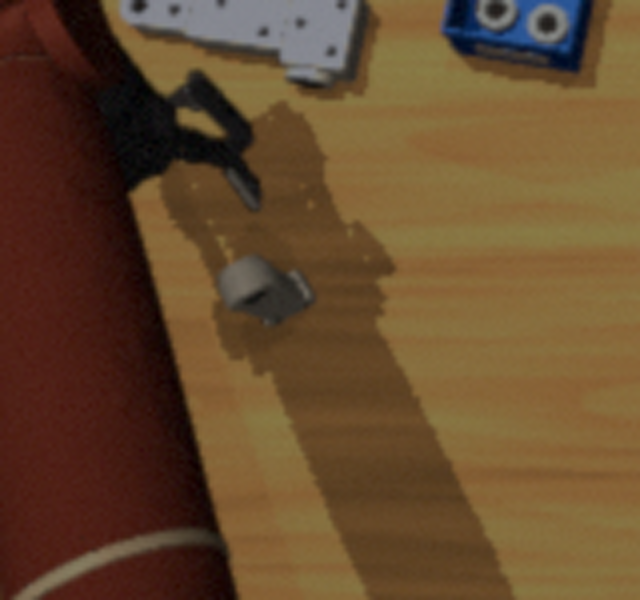

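```bash
python3 st.py .54 -48 .5090 .3257 .075
```

```text
t 23.4 p [0.5879 0.3742 0.3185] q [ 0.47   0.482  1.308 -0.08   2.185  1.493] grasp [0.4903 0.3132 0.2147] x [-0.63  -0.393 -0.67 ] jaw [ 0.514 -0.857  0.02 ] jawyaw -1.031 F [-0.   0.   1.4] T [ 0.16 -0.32 -0.01] op 0.0853
target p [0.6078 0.3849 0.1787] shift units [ 0.99  0.54 -6.99] turn units [ 0.17  0.11 -0.  ] g err mm [  18.7   12.5 -139.7]
```

Emit:
carry_out(increments=[[[0.17,0.11,0],[0.5,0.27,0],1],[[0,0,0],[0.5,0.27,-0.6],1],[[0,0,0],[0,0,-1],1],[[0,0,0],[0,0,-1],1],[[0,0,0],[0,0,-1],1],[[0,0,0],[0,0,-1],1],[[0,0,0],[0,0,-1],1],[[0,0,0],[0,0,-0.9],1]])

```text
t: 24.2
tool_pos: [0.6049, 0.3837, 0.1958]
tool_rot: [0.194, 1.751, -1.408]
contact_force: [-0.3, -0.4, 0.2]
opening: 0.0853
```

```bash
python3 st.py .54 -48 .4791 .3078 .075
```

```text
t 24.2 p [0.6049 0.3837 0.1958] q [ 0.469  0.644  1.298 -0.059  2.008  1.5  ] grasp [0.5088 0.3256 0.0889] x [-0.62  -0.375 -0.689] jaw [ 0.514 -0.858  0.004] jawyaw -1.031 F [-0.3 -0.4  0.2] T [ 0.19 -0.29  0.01] op 0.0853
target p [0.5779 0.367  0.1787] shift units [-1.35 -0.83 -0.85] turn units [-0.1   0.26  0.01] g err mm [-29.7 -17.8 -13.9]
```

Emit:
carry_out(increments=[[[-0.15,0.4,0],[0.1,0.05,-0.75],1],[[0,0,0],[-0.4,-0.24,0],1],[[0,0,0],[-0.4,-0.24,0],1],[[0,0,0],[-0.35,-0.22,0],1],[[0,0,0],[0,0,0],1]])

```text
t: 24.7
tool_pos: [0.5801, 0.3687, 0.174]
tool_rot: [0.153, 1.774, -1.438]
contact_force: [0.3, 0.2, -0.8]
opening: 0.0855
```

```bash
python3 st.py .54 -48 .4791 .3078 .075;  python3 - <<'E'
from meas import *
for c in("scene","top"):
  im,d=get_image(c)
  cv2.imwrite(f"pics/{c}13.png",cv2.resize(im[140:290,360:520] if c=="scene" else im[180:330,120:280],None,fx=4,fy=4,interpolation=cv2.INTER_CUBIC))
E
```

```text
t 24.7 p [0.5801 0.3687 0.174 ] q [ 0.466  0.624  1.375 -0.058  1.999  1.496] grasp [0.4793 0.3087 0.0727] x [-0.651 -0.387 -0.653] jaw [ 0.514 -0.858 -0.004] jawyaw -1.031 F [ 0.3  0.2 -0.8] T [ 0.16 -0.3  -0.08] op 0.0855
target p [0.5779 0.367  0.1787] shift units [-0.11 -0.08  0.24] turn units [ 0.08 -0.2   0.01] g err mm [-0.2 -0.9  2.3]
```

View pics/scene13.png

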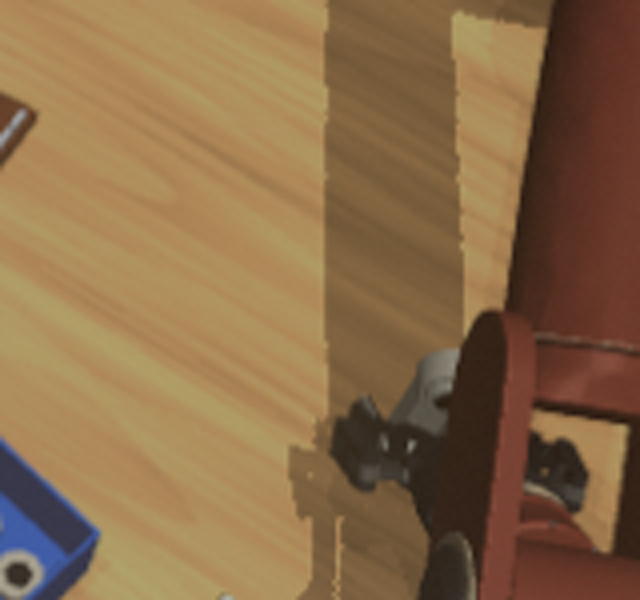

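View pics/top13.png

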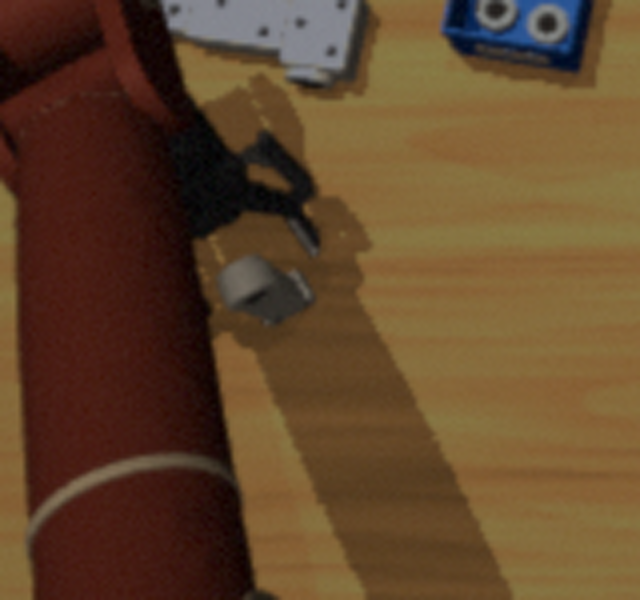

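Emit:
carry_out(increments=[[[0,0,0],[-0.1,-0.06,0.05],1],[[0,0,0],[0,0,0],0],[[0,0,0],[0,0,0],0],[[0,0,0],[0,0,0],0],[[0,0,0],[0,0,0],0],[[0,0,0],[0,0,0],0]], squeeze=80)

```text
t: 25.4
tool_pos: [0.5801, 0.3685, 0.1779]
tool_rot: [0.159, 1.772, -1.434]
contact_force: [-0.6, -0.5, -0.2]
opening: 0.0322
```

```bash
python3 st.py .54 -49 .4791 .3078 .075
```

```text
t 25.4 p [0.5801 0.3685 0.1779] q [ 0.466  0.617  1.377 -0.058  1.998  1.496] grasp [0.4797 0.3089 0.0759] x [-0.647 -0.385 -0.658] jaw [ 0.514 -0.858 -0.003] jawyaw -1.031 F [-0.6 -0.5 -0.2] T [ 0.22 -0.31 -0.04] op 0.0322
target p [0.5794 0.3679 0.1767] shift units [-0.03 -0.03 -0.06] turn units [-0.04  0.    0.01] g err mm [-0.6 -1.1 -0.9]
```

Emit:
carry_out(increments=[[[0,0,0],[0,0,0.6],0],[[0,0,0],[0,0,1],0],[[0,0,0],[0,0,0.6],0],[[0.5,-0.84,0],[-0.45,-0.27,0.55],0],[[0.5,-0.84,0],[-0.49,-0.3,0.49],0],[[0.5,-0.84,0],[-0.53,-0.32,0.43],0],[[0.5,-0.84,0],[-0.57,-0.34,0.37],0],[[0.5,-0.84,0],[-0.6,-0.36,0.31],0]])

```text
t: 26.2
tool_pos: [0.5265, 0.336, 0.2725]
tool_rot: [0.566, 1.579, -1.061]
contact_force: [-0.2, -0.1, -2.7]
opening: 0.0321
```

Emit:
carry_out(increments=[[[0.5,-0.84,0],[-0.62,-0.37,0.24],0],[[0.5,-0.84,0],[-0.64,-0.38,0.16],0],[[0.5,-0.84,0],[-0.65,-0.39,0.09],0],[[0.5,-0.84,0],[-0.65,-0.39,0.02],0],[[0.5,-0.84,0],[-0.65,-0.39,-0.06],0],[[0.5,-0.84,0],[-0.64,-0.38,-0.13],0],[[0.5,-0.84,0],[-0.63,-0.38,-0.2],0],[[0.5,-0.84,0],[-0.61,-0.36,-0.27],0]])

```text
t: 27.0
tool_pos: [0.4183, 0.2716, 0.2814]
tool_rot: [1.081, 1.157, -0.437]
contact_force: [0.1, 0.4, -3.4]
opening: 0.0322
```

```bash
python3 st.py .54 41.1 .4797 .3089 .06
```

```text
t 27.0 p [0.4183 0.2716 0.2814] q [ 0.415 -0.258  2.134  0.075  0.797  1.404] grasp [0.4792 0.3075 0.1435] x [ 0.393  0.232 -0.89 ] jaw [ 0.515 -0.857  0.004] jawyaw -1.030 F [ 0.1  0.4 -3.4] T [-0.29  0.41 -0.03] op 0.0322
target p [0.3923 0.2565 0.1768] shift units [-1.3  -0.75 -5.23] turn units [ 1.29 -2.07 -0.  ] g err mm [  0.5   1.4 -83.5]
```

Emit:
carry_out(increments=[[[0.32,-0.52,0],[-0.33,-0.19,-0.6],0],[[0.32,-0.52,0],[-0.33,-0.19,-0.9],0],[[0.32,-0.52,0],[-0.32,-0.19,-0.9],0],[[0.32,-0.52,0],[-0.32,-0.18,-0.9],0],[[0,0,0],[0,0,-0.8],0],[[0,0,0],[0,0,-0.6],0],[[0,0,0],[0,0,0],0]])

```text
t: 27.7
tool_pos: [0.3848, 0.2535, 0.1869]
tool_rot: [1.205, 1.016, -0.243]
contact_force: [-1.2, -0.1, -3.3]
opening: 0.0318
```

```bash
python3 st.py .54 41.1 .4797 .3089 .03; python3 - <<'E'
from meas import *
im,d=get_image("scene")
pose("scene","link_mid_c",d,None,.02)
cv2.imwrite("pics/s14.png",cv2.resize(im[140:290,360:520],None,fx=4,fy=4,interpolation=cv2.INTER_CUBIC))
for r in masks_of("scene","link_mid_c")[:1]:
    m=r["region"]; v,u=np.nonzero(m&(d>0)); w=world("scene",np.c_[u,v],d[v,u])
    s=w[:,:2]@np.array([.858,.514])
    for lo in np.arange(.45,.63,.02):
        k=(s>=lo)&(s<lo+.02)
        if k.sum()>3: print("%.2f %d z"%(lo,k.sum()),np.percentile(w[k,2],[5,50,95]).round(4))
E
```

```text
t 27.7 p [0.3848 0.2535 0.1869] q [ 0.398 -0.231  2.322  0.281  0.354  1.195] grasp [0.4717 0.3063 0.0698] x [ 0.56   0.34  -0.755] jaw [ 0.519 -0.855 -0.   ] jawyaw -1.025 F [-1.2 -0.1 -3.3] T [-0.42  0.61 -0.01] op 0.0318
target p [0.3923 0.2565 0.1468] shift units [ 0.38  0.15 -2.  ] turn units [ 0.01 -0.02 -0.06] g err mm [  8.    2.6 -39.8]
scene link_mid_c p0.80 545 mid [0.4841 0.3157] len 0.120 wid 0.040 yaw 0.470 z [0.058 0.067 0.077]
0.51 29 z [0.0733 0.0756 0.0782]
0.53 72 z [0.0577 0.071  0.0768]
0.55 68 z [0.0572 0.0616 0.067 ]
0.57 92 z [0.0584 0.0623 0.0694]
0.59 100 z [0.055  0.0626 0.0694]
0.61 109 z [0.0658 0.0745 0.0773]
```

View pics/s14.png

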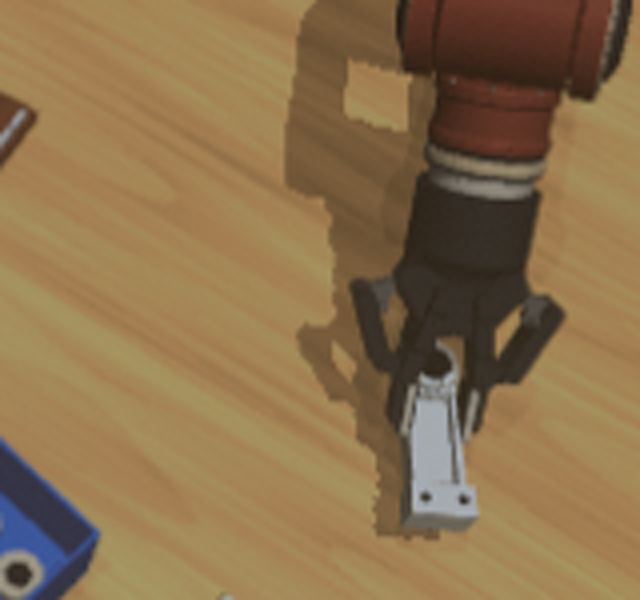

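Emit:
carry_out(increments=[[[0,0,0],[0,0,-0.6],0],[[0,0,0],[0,0,-0.7],0],[[0,0,0],[0,0,-0.6],0],[[0,0,0],[0,0,-0.3],0],[[0,0,0],[0,0,0],0]])

```text
t: 28.35
tool_pos: [0.3895, 0.2556, 0.1477]
tool_rot: [1.21, 1.005, -0.232]
contact_force: [-0.1, 1.3, -4.2]
opening: 0.0321
```

```bash
python3 st.py .54 41.1 .4717 .3063 .022
```

```text
t 28.35 p [0.3895 0.2556 0.1477] q [ 0.399 -0.118  2.314  0.414  0.24   1.056] grasp [0.4781 0.309  0.0322] x [ 0.571  0.344 -0.745] jaw [ 0.519 -0.855  0.003] jawyaw -1.025 F [-0.1  1.3 -4.2] T [-0.35  0.61  0.01] op 0.0321
target p [0.3843 0.2539 0.1388] shift units [-0.26 -0.08 -0.45] turn units [-0.04  0.12 -0.05] g err mm [ -6.4  -2.7 -10.2]
```

Emit:
carry_out(increments=[[[-0.06,0.15,0],[0,0,-0.3],0],[[0,0,0],[0,0,-0.15],0],[[0,0,0],[0,0,0],0]])

```text
t: 28.65
tool_pos: [0.3907, 0.2561, 0.1397]
tool_rot: [1.205, 1.015, -0.242]
contact_force: [-0.0, -0.4, -3.0]
opening: 0.032
```

```bash
python3 st.py .54 41.1 .4717 .3063 .022
```

```text
t 28.65 p [0.3907 0.2561 0.1397] q [ 0.399 -0.093  2.308  0.423  0.235  1.047] grasp [0.4777 0.3089 0.0228] x [ 0.562  0.341 -0.754] jaw [ 0.519 -0.855  0.   ] jawyaw -1.025 F [-0.  -0.4 -3. ] T [-0.36  0.54  0.03] op 0.032
target p [0.3843 0.2539 0.1388] shift units [-0.32 -0.11 -0.04] turn units [ 0.01 -0.   -0.05] g err mm [-6.  -2.6 -0.8]
```

Emit:
carry_out(increments=[[[0,0,0],[0,0,-0.2],0],[[0,0,0],[0,0,0],0]])

```text
t: 28.85
tool_pos: [0.3931, 0.2574, 0.1398]
tool_rot: [1.21, 1.007, -0.235]
contact_force: [1.2, 0.3, -3.9]
opening: 0.0324
```

```bash
python3 st.py .54 41.1 .4717 .3063 .022
```

```text
t 28.85 p [0.3931 0.2574 0.1398] q [ 0.399 -0.086  2.304  0.444  0.224  1.027] grasp [0.4813 0.3106 0.0239] x [ 0.569  0.343 -0.747] jaw [ 0.518 -0.855  0.001] jawyaw -1.026 F [ 1.2  0.3 -3.9] T [-0.35  0.6   0.03] op 0.0324
target p [0.3843 0.2539 0.1388] shift units [-0.44 -0.17 -0.05] turn units [-0.04  0.09 -0.04] g err mm [-9.6 -4.3 -1.9]
```

Emit:
carry_out(increments=[[[-0.06,0.14,0],[-0.1,-0.06,-0.25],0],[[0,0,0],[0,0,0],0]])

```text
t: 29.05
tool_pos: [0.3943, 0.2578, 0.14]
tool_rot: [1.21, 1.008, -0.238]
contact_force: [0.4, 0.6, -3.2]
opening: 0.0324
```

```bash
python3 st.py .54 41.1 .4717 .3063 .022;python3 - <<'E'
from meas import *
im,d=get_image("scene")
for r in masks_of("scene","link_mid_c")[:1]:
    m=r["region"]; v,u=np.nonzero(m&(d>0)); w=world("scene",np.c_[u,v],d[v,u])
    s=w[:,:2]@np.array([.858,.514])
    for lo in np.arange(.45,.65,.02):
        k=(s>=lo)&(s<lo+.02)
        if k.sum()>3: print("%.2f %d z"%(lo,k.sum()),np.percentile(w[k,2],[5,50,95]).round(4))
E
```

```text
t 29.05 p [0.3943 0.2578 0.14  ] q [ 0.399 -0.084  2.3    0.437  0.226  1.035] grasp [0.4823 0.3108 0.024 ] x [ 0.568  0.342 -0.749] jaw [ 0.517 -0.856  0.001] jawyaw -1.028 F [ 0.4  0.6 -3.2] T [-0.38  0.58 -0.01] op 0.0324
target p [0.3843 0.2539 0.1388] shift units [-0.5  -0.19 -0.06] turn units [-0.03  0.07 -0.03] g err mm [-10.6  -4.5  -2. ]
0.51 8 z [0.0263 0.0286 0.0311]
0.53 56 z [0.0234 0.0288 0.0313]
0.55 80 z [0.0121 0.0178 0.0305]
0.57 69 z [0.012  0.0156 0.0219]
0.59 99 z [0.0128 0.0164 0.0251]
0.61 79 z [0.0127 0.021  0.0302]
0.63 141 z [0.0163 0.0282 0.0324]
```

Emit:
carry_out(increments=[[[-0.12,0.2,0],[-0.2,-0.12,-0.4],0],[[0,0,0],[0,0,0],0]])

```text
t: 29.35
tool_pos: [0.3954, 0.2587, 0.1412]
tool_rot: [1.209, 1.008, -0.24]
contact_force: [-0.8, -0.2, -4.3]
opening: 0.0322
```

```bash
python3 st.py .54 41.1 .4717 .3063 .022
```

```text
t 29.35 p [0.3954 0.2587 0.1412] q [ 0.401 -0.083  2.297  0.418  0.228  1.055] grasp [0.4834 0.3115 0.0251] x [ 0.568  0.34  -0.749] jaw [ 0.516 -0.857  0.002] jawyaw -1.029 F [-0.8 -0.2 -4.3] T [-0.35  0.64  0.04] op 0.0322
target p [0.3843 0.2539 0.1388] shift units [-0.55 -0.24 -0.12] turn units [-0.02  0.06 -0.02] g err mm [-11.7  -5.2  -3.1]
```

Emit:
carry_out(increments=[[[-0.05,0.08,0],[-0.1,-0.06,-0.3],0],[[-0.05,0.08,0],[-0.1,-0.06,-0.2],0]])

```text
t: 29.55
tool_pos: [0.3956, 0.2587, 0.1386]
tool_rot: [1.209, 1.006, -0.242]
contact_force: [-33.3, -12.0, 48.3]
opening: 0.032
```

```bash
python3 st.py .54 41.1 .4717 .3063 .022
```

```text
t 29.55 p [0.3956 0.2587 0.1386] q [ 0.401 -0.076  2.296  0.419  0.221  1.055] grasp [0.4838 0.3112 0.0224] x [ 0.569  0.338 -0.75 ] jaw [ 0.514 -0.858  0.003] jawyaw -1.031 F [-33.3 -12.   48.3] T [1.18 0.55 0.9 ] op 0.032
target p [0.3843 0.2539 0.1388] shift units [-0.57 -0.24  0.01] turn units [-0.    0.07  0.  ] g err mm [-12.1  -4.9  -0.4]
```

Emit:
carry_out(increments=[[[0,0,0],[0,0,0.05],0]])

```text
t: 29.65
tool_pos: [0.3956, 0.2589, 0.14]
tool_rot: [1.209, 1.006, -0.241]
contact_force: [-0.9, 0.0, -4.2]
opening: 0.0321
```

```bash
python3 st.py .54 41.1 .4717 .3063 .022; python3 - <<'E'
from meas import *
im,d=get_image("scene")
cv2.imwrite("pics/s15.png",cv2.resize(im[140:290,360:520],None,fx=4,fy=4,interpolation=cv2.INTER_CUBIC))
for r in masks_of("scene","link_mid_c")[:1]:
    m=r["region"]; v,u=np.nonzero(m&(d>0)); w=world("scene",np.c_[u,v],d[v,u])
    s=w[:,:2]@np.array([.858,.514])
    for lo in np.arange(.45,.65,.02):
        k=(s>=lo)&(s<lo+.02)
        if k.sum()>3: print("%.2f %d z"%(lo,k.sum()),np.percentile(w[k,2],[5,50,95]).round(4))
E
```

```text
t 29.65 p [0.3956 0.2589 0.14  ] q [ 0.402 -0.079  2.296  0.414  0.224  1.06 ] grasp [0.4838 0.3114 0.0239] x [ 0.569  0.339 -0.749] jaw [ 0.514 -0.858  0.003] jawyaw -1.030 F [-0.9  0.  -4.2] T [-0.37  0.64 -0.02] op 0.0321
target p [0.3843 0.2539 0.1388] shift units [-0.57 -0.25 -0.06] turn units [-0.01  0.07 -0.  ] g err mm [-12.1  -5.1  -1.9]
0.53 53 z [0.0234 0.0283 0.032 ]
0.55 86 z [0.0121 0.0205 0.0306]
0.57 76 z [0.0107 0.0162 0.0239]
0.59 104 z [0.0065 0.0167 0.0233]
0.61 86 z [0.0022 0.0192 0.0302]
0.63 181 z [0.0032 0.0275 0.0316]
```

View pics/s15.png

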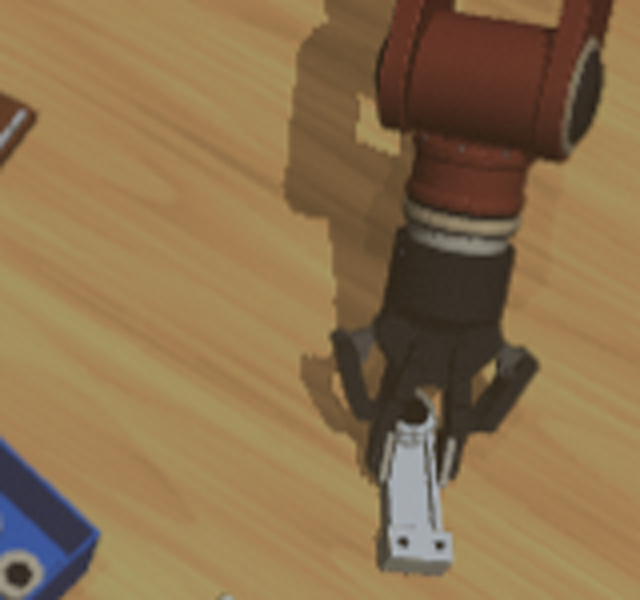

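The fingertips meet the bench while the link hovers 2–3 mm up, level and boss up. I'll release from here.

Emit:
carry_out(increments=[[[0,0,0],[0,0,0],0.45],[[0,0,0],[0,0,0],0.6],[[0,0,0],[0,0,0],0.8],[[0,0,0],[0,0,0],1],[[0,0,0],[0,0,0],1]])

```text
t: 30.25
tool_pos: [0.3946, 0.2576, 0.1364]
tool_rot: [1.207, 1.008, -0.247]
contact_force: [-1.5, -0.8, 0.0]
opening: 0.0852
```

Emit:
carry_out(increments=[[[0,0,0],[0,0,0.5],1],[[0,0,0],[0,0,1],1],[[0,0,0],[0,0,1],1],[[-0.5,0.86,0],[0,0,1],1],[[-0.5,0.86,0],[0,0,1],1],[[-0.5,0.86,0],[0,0,1],1],[[-0.5,0.86,0],[0.3,0.2,0.7],1],[[-0.5,0.86,0],[0.5,0.3,0.4],1]])

```text
t: 31.05
tool_pos: [0.407, 0.2656, 0.2698]
tool_rot: [0.929, 1.315, -0.656]
contact_force: [0.7, 0.1, -0.5]
opening: 0.0855
```

```bash
python3 - <<'E'
from meas import *
for c in("scene","top"):
    im,d=get_image(c)
    pose(c,"link_mid_c",d,np.array([.48,.312]),.008)
    cv2.imwrite(f"pics/{c}16.png",cv2.resize(im[140:290,360:520] if c=="scene" else im[180:330,120:280],None,fx=4,fy=4,interpolation=cv2.INTER_CUBIC))
E
python3 st.py .54 0 .4838 .3114 .1
```

```text
scene link_mid_c p0.97 662 mid [0.4948 0.3144] len 0.124 wid 0.039 yaw 0.565 z [0.011 0.02  0.03 ]
top link_mid_c p0.84 219 mid [0.517  0.3225] len 0.079 wid 0.040 yaw 0.783 z [0.01  0.019 0.03 ]
t 31.25 p [0.4068 0.2655 0.2676] q [ 0.419 -0.212  2.103  0.028  1.054  1.443] grasp [0.4328 0.2812 0.1157] x [ 0.168  0.102 -0.981] jaw [ 0.511 -0.86  -0.002] jawyaw -1.035 F [-0.8 -0.3 -0.4] T [-0.07  0.07  0.01] op 0.0856
target p [0.4838 0.3114 0.255 ] shift units [ 3.85  2.3  -0.63] turn units [-1.03  1.69  0.04] g err mm [ 51.   30.2 -15.7]
```

View pics/scene16.png

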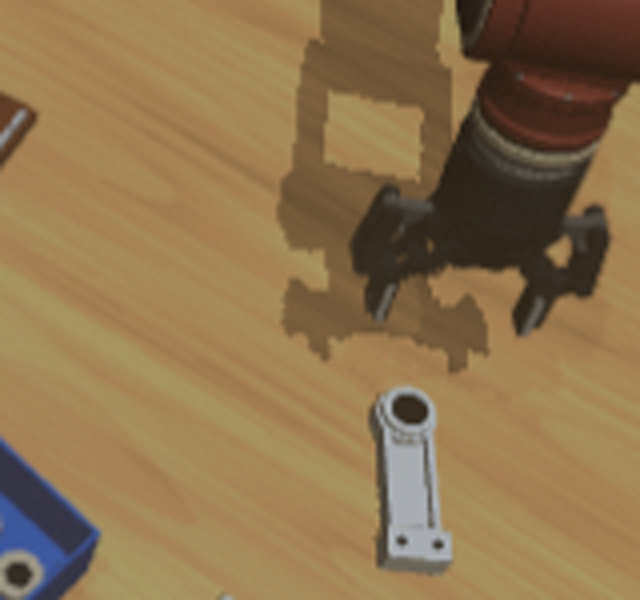

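```bash
python3 st.py .553 0 .494 .3155 .055
```

```text
t 31.25 p [0.4068 0.2655 0.2676] q [ 0.419 -0.212  2.103  0.028  1.054  1.443] grasp [0.4328 0.2812 0.1157] x [ 0.168  0.102 -0.981] jaw [ 0.511 -0.86  -0.002] jawyaw -1.035 F [-0.8 -0.3 -0.4] T [-0.07  0.07  0.01] op 0.0856
target p [0.494  0.3155 0.21  ] shift units [ 4.36  2.5  -2.88] turn units [-1.04  1.68  0.17] g err mm [ 61.2  34.3 -60.7]
```

Emit:
carry_out(increments=[[[-0.34,0.55,0.05],[0.85,0.5,0],1],[[-0.34,0.55,0.05],[0.85,0.5,0],1],[[-0.34,0.55,0.05],[0.85,0.5,0],1],[[0,0,0],[0.85,0.5,-0.3],1],[[0,0,0],[0.85,0.5,-0.8],1],[[0,0,0],[0,0,-1],1],[[0,0,0],[0,0,-0.7],1],[[0,0,0],[0,0,0],1]])

```text
t: 32.05
tool_pos: [0.4863, 0.313, 0.1977]
tool_rot: [0.789, 1.428, -0.801]
contact_force: [0.2, 0.0, -0.5]
opening: 0.0854
```

```bash
python3 st.py .553 0 .494 .3155 .022; python3 - <<'E'
from meas import *
for c in("scene",):
    im,d=get_image(c)
    cv2.imwrite(f"pics/{c}17.png",cv2.resize(im[140:290,360:520] if c=="scene" else im[180:330,120:280],None,fx=4,fy=4,interpolation=cv2.INTER_CUBIC))
E
```

```text
t 32.05 p [0.4863 0.313  0.1977] q [0.443 0.164 1.864 0.002 1.124 1.462] grasp [0.4849 0.3126 0.0427] x [-0.01  -0.003 -1.   ] jaw [ 0.524 -0.852 -0.002] jawyaw -1.019 F [ 0.2  0.  -0.5] T [ 0.02  0.01 -0.  ] op 0.0854
target p [0.494  0.3155 0.177 ] shift units [ 0.38  0.12 -1.04] turn units [ 0.03 -0.1   0.02] g err mm [  9.1   2.9 -20.7]
```

View pics/scene17.png

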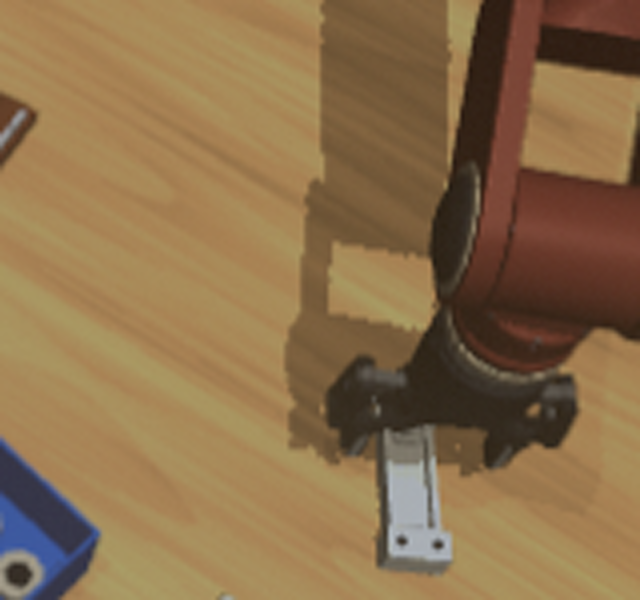

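Emit:
carry_out(increments=[[[0.03,-0.1,0],[0.5,0.22,-0.3],1],[[0,0,0],[0,0,-0.6],1],[[0,0,0],[0,0,-0.25],1],[[0,0,0],[0,0,0],1]])

```text
t: 32.5
tool_pos: [0.4955, 0.3171, 0.1762]
tool_rot: [0.797, 1.419, -0.791]
contact_force: [0.0, 0.1, 0.7]
opening: 0.0857
```

```bash
python3 st.py .553 0 .497 .317 .021
```

```text
t 32.5 p [0.4955 0.3171 0.1762] q [0.443 0.214 1.848 0.    1.075 1.462] grasp [0.4961 0.3174 0.0212] x [ 0.004  0.002 -1.   ] jaw [ 0.524 -0.852  0.   ] jawyaw -1.019 F [0.  0.1 0.7] T [ 0.   -0.01 -0.04] op 0.0857
target p [0.497 0.317 0.176] shift units [ 0.07 -0.   -0.01] turn units [-0.02  0.04  0.01] g err mm [ 0.9 -0.4 -0.2]
```

Emit:
carry_out(increments=[[[0,0,0],[0,0,0.1],1],[[0,0,0],[0,0,0],0],[[0,0,0],[0,0,0],0],[[0,0,0],[0,0,0],0],[[0,0,0],[0,0,0],0],[[0,0,0],[0,0,0],0]], squeeze=60)

```text
t: 33.1
tool_pos: [0.4955, 0.3173, 0.1804]
tool_rot: [0.798, 1.417, -0.789]
contact_force: [-0.0, 0.2, -2.5]
opening: 0.0321
```

```bash
python3 st.py .05 0 .53 -.294 .085
```

```text
t 33.1 p [0.4955 0.3173 0.1804] q [0.443 0.207 1.848 0.    1.08  1.462] grasp [0.4964 0.3177 0.0254] x [ 0.006  0.003 -1.   ] jaw [ 0.524 -0.852  0.   ] jawyaw -1.019 F [-0.   0.2 -2.5] T [-0.   -0.03 -0.01] op 0.0321
target p [ 0.53  -0.294  0.24 ] shift units [  1.73 -30.56   2.98] turn units [-0.02  0.06 -5.02] g err mm [  33.6 -611.7   59.6]
```

Emit:
carry_out(increments=[[[0,0,0],[0,0,0.8],0],[[0,0,0],[0,0,1],0],[[0,0,0],[0,0,1],0],[[0,0,-0.2],[0.05,-0.6,0.5],0],[[0,0,-0.25],[0.05,-1,0.2],0],[[0,0,-0.25],[0.05,-1,0],0],[[0,0,-0.25],[0.05,-1,0],0],[[0,0,-0.25],[0.05,-1,0],0]])

```text
t: 33.9
tool_pos: [0.4977, 0.2205, 0.2536]
tool_rot: [0.888, 1.38, -0.889]
contact_force: [-0.3, -0.8, -4.0]
opening: 0.0322
```

Emit:
carry_out(increments=[[[0,0,-0.25],[0.05,-1,0],0],[[0,0,-0.25],[0.05,-1,0],0],[[0,0,-0.25],[0.05,-1,0],0],[[0,0,-0.25],[0.05,-1,0],0],[[0,0,-0.25],[0.05,-1,0],0],[[0,0,-0.25],[0.05,-1,0],0],[[0,0,-0.25],[0.05,-1,0],0],[[0,0,-0.25],[0.05,-1,0],0]])

```text
t: 34.7
tool_pos: [0.5015, 0.0478, 0.2531]
tool_rot: [1.048, 1.302, -1.058]
contact_force: [-0.5, 0.5, -3.3]
opening: 0.0323
```

Emit:
carry_out(increments=[[[0,0,-0.25],[0.05,-1,0.1],0],[[0,0,-0.25],[0.05,-1,0.1],0],[[0,0,-0.25],[0.05,-1,0.1],0],[[0,0,-0.25],[0.05,-1,0],0],[[0,0,-0.25],[0.05,-1,0],0],[[0,0,-0.25],[0.05,-1,0],0],[[0,0,-0.25],[0.05,-1,0],0],[[0,0,0],[0.05,-1,0],0]])

```text
t: 35.5
tool_pos: [0.5034, -0.1234, 0.2586]
tool_rot: [1.187, 1.223, -1.207]
contact_force: [0.1, -0.3, -3.0]
opening: 0.0323
```

```bash
python3 st.py .05 0 .53 -.294 .085
```

```text
t 35.5 p [ 0.5034 -0.1234  0.2586] q [-0.382 -0.061  1.982 -0.009  1.23   1.174] grasp [ 0.5016 -0.1241  0.1037] x [-0.012 -0.005 -1.   ] jaw [ 0.018 -1.     0.004] jawyaw -1.553 F [ 0.1 -0.3 -3. ] T [ 0.03 -0.01  0.01] op 0.0323
target p [ 0.53  -0.294  0.24 ] shift units [ 1.33 -8.53 -0.93] turn units [ 0.05 -0.12  0.32] g err mm [  28.4 -169.9  -18.7]
```

Emit:
carry_out(increments=[[[0.05,-0.15,0.3],[0.1,-1,0],0],[[0,0,0],[0.1,-1,0],0],[[0,0,0],[0.1,-1,0],0],[[0,0,0],[0.1,-1,0],0],[[0,0,0],[0.1,-1,-0.1],0],[[0,0,0],[0.1,-1,-0.2],0],[[0,0,0],[0.1,-1,-0.2],0],[[0,0,0],[0,-0.8,-0.2],0]])

```text
t: 36.3
tool_pos: [0.5112, -0.29, 0.2442]
tool_rot: [1.18, 1.229, -1.181]
contact_force: [-0.3, 0.3, -3.3]
opening: 0.0322
```

```bash
python3 st.py .05 0 .52 -.294 .085;python3 - <<'E'
from meas import *
for c in("scene","top"):
    im,d=get_image(c)
    pose(c,"link_mid_c",d,np.array([.52,-.29]),.05)
    pose(c,"row_mid_c",d,np.array([.6835,-.284]),.022)
    cv2.imwrite(f"pics/{c}18.png",cv2.resize(im[120:270,210:370] if c=="scene" else im[150:300,280:440],None,fx=4,fy=4,interpolation=cv2.INTER_CUBIC))
E
```

```text
t 36.3 p [ 0.5112 -0.29    0.2442] q [-6.430e-01  1.170e-01  1.826e+00 -1.000e-03  1.199e+00  8.890e-01] grasp [ 0.511  -0.2899  0.0892] x [-0.001  0.    -1.   ] jaw [ 0.039 -0.999 -0.   ] jawyaw -1.532 F [-0.3  0.3 -3.3] T [ 0.01 -0.02 -0.01] op 0.0322
target p [ 0.52  -0.294  0.24 ] shift units [ 0.44 -0.2  -0.21] turn units [-0.   -0.01  0.11] g err mm [ 9.  -4.1 -4.2]
scene link_mid_c p0.69 261 mid [ 0.5395 -0.2919] len 0.076 wid 0.041 yaw 0.242 z [0.072 0.081 0.092]
scene row_mid_c p0.86 484 mid [ 0.6845 -0.2842] len 0.126 wid 0.039 yaw 0.085 z [0.023 0.032 0.041]
top link_mid_c none
top row_mid_c p0.68 302 mid [ 0.6839 -0.2814] len 0.119 wid 0.038 yaw -0.019 z [0.023 0.032 0.041]
```

View pics/scene18.png

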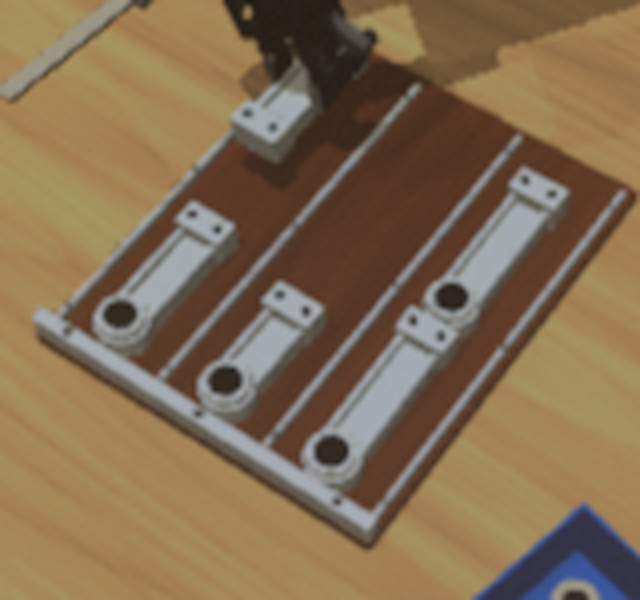

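Emit:
carry_out(increments=[[[0,-0.05,0.12],[0.2,-0.2,-0.4],0],[[0,0,0],[0.2,0,-0.8],0],[[0,0,0],[0,0,-0.7],0],[[0,0,0],[0,0,-0.55],0],[[0,0,0],[0,0,0],0]])

```text
t: 37.1
tool_pos: [0.521, -0.2904, 0.1918]
tool_rot: [1.17, 1.231, -1.163]
contact_force: [1.1, -2.1, 1.5]
opening: 0.0322
```

```bash
python3 st.py .055 0.3 .545 -.293 .0375
```

```text
t 37.1 p [ 0.521  -0.2904  0.1918] q [-0.634  0.208  1.825  0.004  1.104  0.878] grasp [ 0.5219 -0.2904  0.0368] x [ 0.006 -0.    -1.   ] jaw [ 0.057 -0.998  0.   ] jawyaw -1.514 F [ 1.1 -2.1  1.5] T [-0.29 -0.02  0.  ] op 0.0322
target p [ 0.5442 -0.293   0.1925] shift units [ 1.16 -0.13  0.04] turn units [ 0.    0.01 -0.02] g err mm [23.1 -2.6  0.7]
```

Emit:
carry_out(increments=[[[0,0,0],[0.2,-0.12,0.06],0],[[0,0,0],[0.4,0,0],0],[[0,0,0],[0.4,0.02,0],0],[[0,0,0],[0.2,0.02,0],0],[[0,0,0],[0,0,0],0]])

```text
t: 37.6
tool_pos: [0.5471, -0.2918, 0.1923]
tool_rot: [1.17, 1.233, -1.163]
contact_force: [0.3, 0.5, -3.3]
opening: 0.0323
```

```bash
python3 st.py .055 0.3 .555 -.292 .0375;python3 - <<'E'
from meas import *
for c in("scene",):
    im,d=get_image(c)
    pose(c,"link_mid_c",d,np.array([.56,-.29]),.02)
    cv2.imwrite(f"pics/{c}19.png",cv2.resize(im[120:240,210:330],None,fx=5,fy=5,interpolation=cv2.INTER_CUBIC))
E
```

```text
t 37.6 p [ 0.5471 -0.2918  0.1923] q [-0.611  0.256  1.766  0.004  1.116  0.902] grasp [ 0.5479 -0.2916  0.0373] x [ 0.005  0.001 -1.   ] jaw [ 0.057 -0.998 -0.001] jawyaw -1.514 F [ 0.3  0.5 -3.3] T [ 0.   -0.03 -0.  ] op 0.0323
target p [ 0.5542 -0.292   0.1925] shift units [ 0.35 -0.01  0.01] turn units [-0.01 -0.   -0.02] g err mm [ 7.1 -0.4  0.2]
scene link_mid_c p0.66 265 mid [ 0.58   -0.2932] len 0.088 wid 0.043 yaw 0.263 z [0.022 0.031 0.041]
```

View pics/scene19.png

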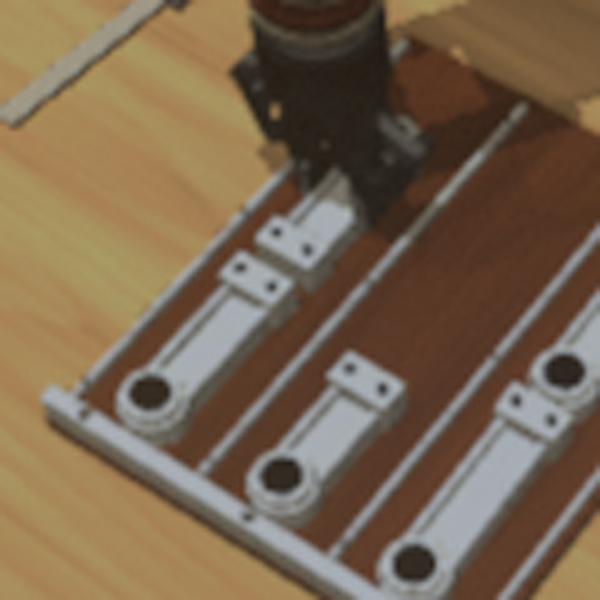

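Emit:
carry_out(increments=[[[0,0,0],[0.2,0.01,0],0],[[0,0,0],[0.15,0.01,0],0],[[0,0,0],[0,0,0],0]])

```text
t: 38.0
tool_pos: [0.5537, -0.2912, 0.1921]
tool_rot: [1.171, 1.233, -1.164]
contact_force: [-0.7, 0.2, -3.3]
opening: 0.0324
```

Emit:
carry_out(increments=[[[0,0,0],[0.12,0.01,0],0],[[0,0,0],[0,0,0],0]])

```text
t: 38.2
tool_pos: [0.5563, -0.291, 0.1921]
tool_rot: [1.171, 1.233, -1.164]
contact_force: [-0.2, -0.1, -3.2]
opening: 0.0324
```

Emit:
carry_out(increments=[[[0,0,0],[0.12,0.01,0],0],[[0,0,0],[0,0,0],0]])

```text
t: 38.4
tool_pos: [0.5586, -0.2908, 0.1919]
tool_rot: [1.171, 1.234, -1.164]
contact_force: [-0.6, 0.1, -2.7]
opening: 0.0327
```

```bash
python3 st.py .055 0.3 .555 -.292 .0375
```

```text
t 38.4 p [ 0.5586 -0.2908  0.1919] q [-0.599  0.277  1.741  0.004  1.122  0.914] grasp [ 0.5591 -0.2905  0.0369] x [ 0.003  0.002 -1.   ] jaw [ 0.056 -0.998 -0.002] jawyaw -1.515 F [-0.6  0.1 -2.7] T [ 0.02 -0.03 -0.01] op 0.0327
target p [ 0.5542 -0.292   0.1925] shift units [-0.22 -0.06  0.03] turn units [-0.02 -0.02 -0.01] g err mm [-4.1 -1.5  0.6]
```

Emit:
carry_out(increments=[[[0,0,0],[0.15,0.01,0],0],[[0,0,0],[0,0,0],0]])

```text
t: 38.6
tool_pos: [0.5615, -0.2906, 0.1918]
tool_rot: [1.17, 1.235, -1.165]
contact_force: [0.2, -0.2, -2.7]
opening: 0.032
```

```bash
python3 st.py .055 0.3 .555 -.292 .0375;python3 - <<'E'
from meas import *
for c in("scene",):
    im,d=get_image(c)
    pose(c,"row_mid_c",d,np.array([.6835,-.284]),.022)
    cv2.imwrite(f"pics/{c}20.png",cv2.resize(im[140:230,220:320],None,fx=7,fy=6,interpolation=cv2.INTER_CUBIC))
E
```

```text
t 38.6 p [ 0.5615 -0.2906  0.1918] q [-0.596  0.283  1.734  0.003  1.124  0.918] grasp [ 0.5618 -0.2903  0.0368] x [ 0.002  0.002 -1.   ] jaw [ 0.056 -0.998 -0.002] jawyaw -1.515 F [ 0.2 -0.2 -2.7] T [ 0.01 -0.04 -0.06] op 0.032
target p [ 0.5542 -0.292   0.1925] shift units [-0.37 -0.07  0.03] turn units [-0.02 -0.03 -0.01] g err mm [-6.8 -1.7  0.7]
scene row_mid_c p0.76 503 mid [ 0.6874 -0.2837] len 0.125 wid 0.040 yaw 0.102 z [0.023 0.031 0.041]
```

View pics/scene20.png

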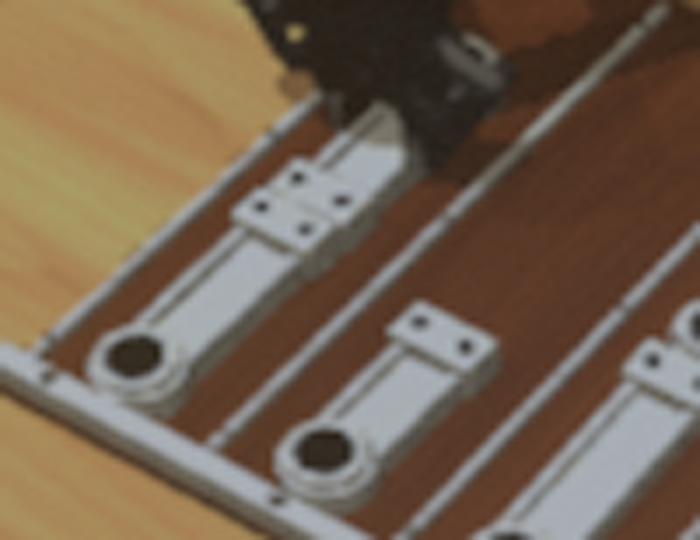

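Emit:
carry_out(increments=[[[0,0,0],[0.03,0,-0.05],0],[[0,0,0],[0,0,0],0.5],[[0,0,0],[0,0,0],0.55],[[0,0,0],[0,0,0],0.6]])

```text
t: 39.1
tool_pos: [0.5632, -0.2914, 0.1938]
tool_rot: [1.17, 1.231, -1.164]
contact_force: [0.1, 0.6, -1.1]
opening: 0.0509
```

Emit:
carry_out(increments=[[[0,0,0],[0,0,0.5],0.6],[[0,0,0],[0,0,1],0.6],[[0,0,0],[0,0,1],0.6],[[0,0,0],[-0.5,0,1],0.8],[[0,0,0],[-1,0,1],1],[[0,0,0],[-1,-0.5,1],1],[[0,0,0],[-1,-1,1],1],[[0,0,0],[-1,-1,1],1]])

```text
t: 39.9
tool_pos: [0.472, -0.3396, 0.3524]
tool_rot: [1.166, 1.231, -1.158]
contact_force: [0.9, -0.4, -0.3]
opening: 0.0856
```

Emit:
carry_out(increments=[[[0,0,0],[-0.5,-1,1],1],[[0,0,0],[-0.5,-1,1],1],[[0,0,0],[-0.5,-1,0],1],[[0,0,0],[-0.5,-1,0],1],[[0,0,0],[-0.5,-1,0],1],[[0,0,0],[-0.5,-1,0],1],[[0,0,0],[-0.5,-1,0],1],[[0,0,0],[0,0,0],1]])

```text
t: 40.7
tool_pos: [0.3965, -0.4866, 0.4103]
tool_rot: [1.161, 1.206, -1.159]
contact_force: [0.5, 0.5, -0.2]
opening: 0.0855
```

```bash
python3 st.py;python3 - <<'E'
from meas import *
N={"link_long_c":(.517,-.105),"link_mid_c":(.558,-.291),"row_short_c":(.69,-.188),"row_mid_c":(.68,-.284),"row_long_c":(.662,-.095)}
for c in("scene","top"):
    im,d=get_image(c)
    for n in N: pose(c,n,d,np.array(N[n]),.022)
    cv2.imwrite(f"pics/{c}21.png",cv2.resize(im[120:260,210:370] if c=="scene" else im[150:290,280:440],None,fx=5,fy=4.3,interpolation=cv2.INTER_CUBIC)[:600])
E
```

```text
t 40.7 p [ 0.3965 -0.4866  0.4103] q [-1.007  0.049  1.608  0.009  1.457  0.504] grasp [ 0.4    -0.4896  0.2554] x [ 0.023 -0.019 -1.   ] jaw [ 0.059 -0.998  0.021] jawyaw -1.512 F [ 0.5  0.5 -0.2] T [-0.04 -0.02 -0.03] op 0.0855
scene link_long_c p0.83 498 mid [ 0.5173 -0.1055] len 0.143 wid 0.039 yaw 0.083 z [0.023 0.032 0.041]
scene link_mid_c p0.85 418 mid [ 0.5639 -0.2913] len 0.122 wid 0.040 yaw 0.086 z [0.023 0.033 0.042]
scene row_short_c p0.74 467 mid [ 0.6904 -0.188 ] len 0.106 wid 0.041 yaw 0.070 z [0.023 0.033 0.041]
scene row_mid_c p0.96 492 mid [ 0.6881 -0.2839] len 0.124 wid 0.040 yaw 0.094 z [0.023 0.032 0.041]
scene row_long_c p0.87 621 mid [ 0.6643 -0.0964] len 0.149 wid 0.040 yaw 0.086 z [0.023 0.032 0.041]
top link_long_c none
top link_mid_c p0.75 437 mid [ 0.5581 -0.2892] len 0.128 wid 0.040 yaw 0.052 z [0.023 0.033 0.042]
top row_short_c p0.61 353 mid [ 0.6873 -0.1865] len 0.108 wid 0.039 yaw 0.045 z [0.024 0.034 0.042]
top row_mid_c p0.73 394 mid [ 0.6851 -0.283 ] len 0.123 wid 0.039 yaw 0.074 z [0.023 0.033 0.042]
top row_long_c p0.91 454 mid [ 0.6628 -0.0958] len 0.147 wid 0.039 yaw 0.073 z [0.023 0.032 0.042]
```

View pics/scene21.png

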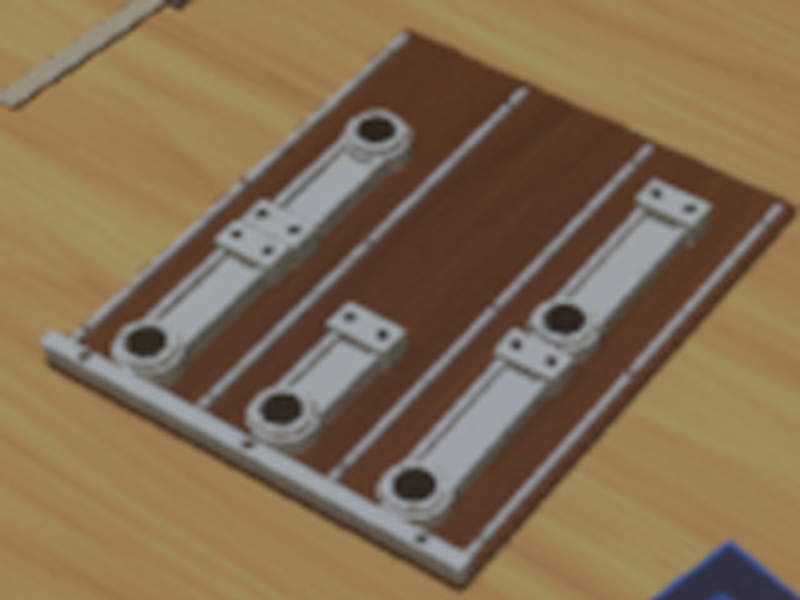

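View pics/top21.png

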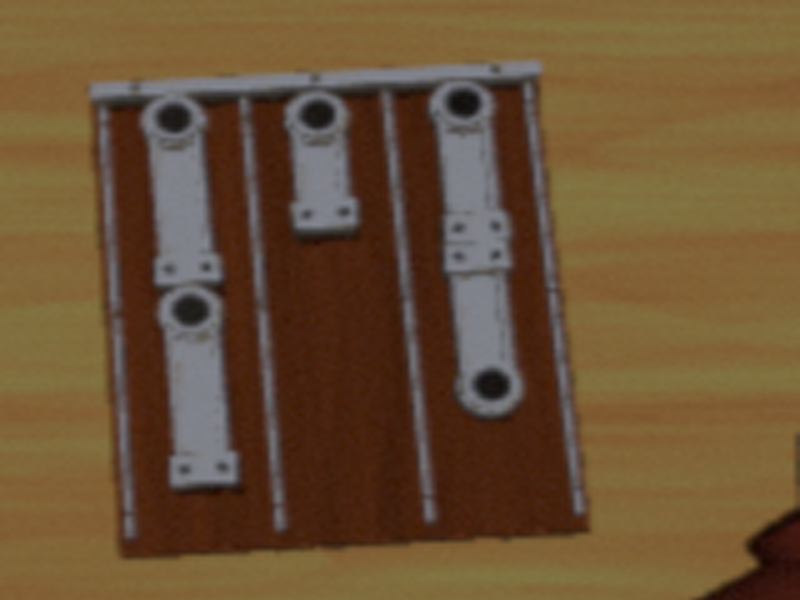

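```bash
python3 - <<'E'
from h import *
P={"scene":[(415,484),(565,319),(146,342),(376,130)],"top":[(174,117),(191,311),(463,102),(491,384)]}
for c in P:
    im,d=get_image(c); g=im.mean(2); off=(210,120) if c=="scene" else (280,150); W=[]
    for x,y in P[c]:
        u0,v0=x/5+off[0],y/4.3+off[1]
        V,U=np.mgrid[0:400,0:640]; k=np.hypot(U-u0,V-v0)<5.5
        w=np.clip(np.percentile(g[k],60)-15-g,0,None)*k
        W.append(atz(c,[[ (w*U).sum()/w.sum(),(w*V).sum()/w.sum()]],.037)[0])
    W=np.array(W); print(c,W.round(4)[:,:2].tolist(),"long",np.linalg.norm(W[0]-W[1]).round(4),"mid",np.linalg.norm(W[2]-W[3]).round(4))
E
```

```text
scene [[0.7187, -0.0942], [0.5688, -0.1053], [0.7304, -0.2855], [0.5117, -0.2966]] long 0.1503 mid 0.219
top [[0.7203, -0.0922], [0.5705, -0.1028], [0.732, -0.2831], [0.5137, -0.2937]] long 0.1502 mid 0.2185
```

```bash
python3 -c "
from station import *
print(finish_job(), get_obs()['t'])"
```

```text
the job is handed in; nothing more can be done
the job is handed in; nothing more can be done
```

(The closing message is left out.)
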